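Stow the utensils in the crock and bolt it

TASK

Unbolt the blue utensil crock (handle up, bolt drawn fully back), then stand every utensil lying on the bar in it, handle end down, each leaning on the crock's back rim, the side behind the bolt and away from the robot, with its head sticking out over that rim. Then shoot the bolt fully across the mouth and turn its handle down into the notch. Leave the carafe and the espresso cup on its saucer undisturbed.

Things in the scene. Friction and masses are not known exactly. Their poses are not given: they have to be found in the camera images.
- crock: fixed unit: blue square stoneware crock on a birch plinth (y -270 to 95 mm, 150 mm deep, 12 mm thick), a steel barrel bolt across its mouth. Origin: on the bar under the crock's centre; +x points to the BACK side of the crock (away from the robot at yaw 0), +y along the bolt the way it is shot, z up. Sizes of its parts below are in this frame
- crock_mouth (a point): centre of the crock's mouth, at rim height z = 120 mm. Inside: x -55 to 55, y -56 to 56 mm, inner floor at z = 18; walls 6 mm thick. The bolt's rod, 12 mm thick, passes at x = -20, z = 130, over the front half of the mouth when shot. Birch keeper post at y 69 to 83, up to z = 145
- notch (a point): middle of the notch (18 mm wide along y) in the bolt's front rail: x = -33, y = -90, z = 130 mm. Rails stand up to z = 152 either side of the slot in which the handle runs, front rail at x -36 to -30; below them a birch pedestal, x -36 to -4, y -235 to -65, top at z = 120
- bolt (a joint): travel of the rod along the unit's +y, m: 0 = fully drawn back (mouth clear), 0.131 = fully shot, tip in the keeper past the far side of the mouth. It stays where it is left; about 1.5 N slides it
- bolt_handle (a joint): angle of the bolt's handle about the rod, rad: 0 = straight up, 1.57 = level, lying in the notch, pointing to the unit's -x (front). Only with the bolt fully shot (0.126 to 0.131) is it opposite the notch; elsewhere the front rail stops it at about 0.45. Down in the notch it blocks the bolt. Stays where it is left; 1 to 2 N at the knob turns it
- bolt_knob (a point): centre of the black drum knob, 20 mm thick and 26 mm wide along the unit's y (flat ends), on the handle's 8 mm steel stem, 55 mm from the rod's axis. In the unit's frame: x = -20 - 55 sin(angle), y = -220 + travel, z = 130 + 55 cos(angle) mm. Pinched lightly (20 to 30 N) by its flat ends it pivots between the fingers
- whisk: flat whisk, all red plastic: square handle and flat loops of red wire. Rigid, 240 mm long; handle 14 x 14 mm over the first 187 mm, then a flat head 53 x 30 x 10 mm; about 50 to 120 g, balancing 110 to 125 mm from the handle's end. Origin: on its long axis, 115 mm from the handle's end; +x towards the head, +y across the head's width, z across its thickness. May be absent
- whisk_tail (a point): the handle end of the whisk, 115 mm along -x from its origin
- whisk_head (a point): the head end of the whisk, 125 mm along +x from its origin
- tongs: bamboo tongs held shut, used as one stiff piece: mid-brown square handle, two pale jaws. Rigid, 240 mm long; handle 14 x 14 mm over the first 187 mm, then a flat head 53 x 30 x 10 mm; about 50 to 120 g, balancing 110 to 125 mm from the handle's end. Origin: on its long axis, 115 mm from the handle's end; +x towards the head, +y across the head's width, z across its thickness. May be absent
- tongs_tail (a point): the handle end of the tongs, 115 mm along -x from its origin
- tongs_head (a point): the head end of the tongs, 125 mm along +x from its origin
- turner: slotted turner: black square handle, bright slotted steel blade. Rigid, 240 mm long; handle 14 x 14 mm over the first 187 mm, then a flat head 53 x 30 x 10 mm; about 50 to 120 g, balancing 110 to 125 mm from the handle's end. Origin: on its long axis, 115 mm from the handle's end; +x towards the head, +y across the head's width, z across its thickness. May be absent
- turner_tail (a point): the handle end of the turner, 115 mm along -x from its origin
- turner_head (a point): the head end of the turner, 125 mm along +x from its origin
- spoon: pale wooden spoon, square handle, small round bowl. Rigid, 240 mm long; handle 14 x 14 mm over the first 187 mm, then a flat head 53 x 30 x 10 mm; about 50 to 120 g, balancing 110 to 125 mm from the handle's end. Origin: on its long axis, 115 mm from the handle's end; +x towards the head, +y across the head's width, z across its thickness. May be absent
- spoon_tail (a point): the handle end of the spoon, 115 mm along -x from its origin
- spoon_head (a point): the head end of the spoon, 125 mm along +x from its origin
- carafe: empty glass carafe, 108 mm across at its belly, 210 mm tall, origin under its centre; stays where it is
- saucer: grey ceramic saucer, 130 mm across, origin under its centre; stays where it is
- espresso: grey ceramic espresso cup on the saucer, 64 mm across, 55 mm tall, origin under its centre; stays where it is

How it is judged (in metres and radians):
On the way, in this order (a step that is already met when the one before it is completed fails the run):
1. handle raised out of the notch and the bolt drawn back (value of joint bolt below 0.015 m and value of joint bolt_handle below 0.6 rad), for 0.2 s.
2. with the bolt still drawn back, every utensil present stands in the crock, handle end down, leaning over the back rim (z of each of whisk_tail, tongs_tail, turner_tail, spoon_tail in the frame of crock below 0.06 m and x of whisk_tail in the frame of crock between -0.057 and 0.056 m and y of whisk_tail in the frame of crock between -0.058 and 0.058 m and x of each of whisk_head, tongs_head, turner_head, spoon_head in the frame of crock above 0.06 m and z of each of whisk_head, tongs_head, turner_head, spoon_head in the frame of crock above 0.13 m and y of whisk_head in the frame of crock between -0.09 and 0.09 m and x of tongs_tail in the frame of crock between -0.057 and 0.056 m and y of tongs_tail in the frame of crock between -0.058 and 0.058 m and y of tongs_head in the frame of crock between -0.09 and 0.09 m and x of turner_tail in the frame of crock between -0.057 and 0.056 m and y of turner_tail in the frame of crock between -0.058 and 0.058 m and y of turner_head in the frame of crock between -0.09 and 0.09 m and x of spoon_tail in the frame of crock between -0.057 and 0.056 m and y of spoon_tail in the frame of crock between -0.058 and 0.058 m and y of spoon_head in the frame of crock between -0.09 and 0.09 m and linear speed of each of whisk, tongs, turner, spoon below 0.03 m/s and value of joint bolt below 0.03 m), for 0.3 s.
3. bolt shot fully across with its handle not yet down (value of joint bolt above 0.12 m and value of joint bolt_handle below 0.7 rad).
4. handle turned down into the notch (value of joint bolt above 0.12 m and value of joint bolt_handle above 1.2 rad), for 0.2 s.
At the end, for the whole second after the job is handed in: every utensil present has its handle end inside the crock (lower than 60 mm above the bar) and its head end over the back rim (unit x > 60 mm, above 130 mm, within 90 mm of the middle sideways), at rest; bolt travel > 0.120 m and handle angle > 1.2 rad (all of step 4 and z of each of whisk_tail, tongs_tail, turner_tail, spoon_tail in the frame of crock below 0.06 m and x of whisk_tail in the frame of crock between -0.057 and 0.056 m and y of whisk_tail in the frame of crock between -0.058 and 0.058 m and x of each of whisk_head, tongs_head, turner_head, spoon_head in the frame of crock above 0.06 m and z of each of whisk_head, tongs_head, turner_head, spoon_head in the frame of crock above 0.13 m and y of whisk_head in the frame of crock between -0.09 and 0.09 m and x of tongs_tail in the frame of crock between -0.057 and 0.056 m and y of tongs_tail in the frame of crock between -0.058 and 0.058 m and y of tongs_head in the frame of crock between -0.09 and 0.09 m and x of turner_tail in the frame of crock between -0.057 and 0.056 m and y of turner_tail in the frame of crock between -0.058 and 0.058 m and y of turner_head in the frame of crock between -0.09 and 0.09 m and x of spoon_tail in the frame of crock between -0.057 and 0.056 m and y of spoon_tail in the frame of crock between -0.058 and 0.058 m and y of spoon_head in the frame of crock between -0.09 and 0.09 m and linear speed of each of whisk, tongs, turner, spoon below 0.03 m/s); the robot touches nothing.
It fails at once if carafe moved more than 3 cm or tipped (distance of carafe from where it was at the start of the episode above 0.03 m or angle between carafe's own z axis and vertical above 0.3 rad).
It fails at once if espresso cup or saucer moved more than 3 cm or tipped (distance of any of saucer, espresso from where it was at the start of the episode above 0.03 m or angle between espresso's own z axis and vertical above 0.3 rad).
Of whisk, tongs, turner, spoon only 2 to 3 are there at a start; the rules pass over those that are not, and their reading is None.
At some moment in a run one of whisk, tongs, turner, spoon may be knocked a few centimetres aside while the robot is not near it.
Once in a run the grip may slacken for a moment while it holds something.
It also fails if it takes over 210 s, if anything falls off the work surface, if the arm or the gripper's body presses on something with over 40 N, if the wrist force passes 120 N, or if a joint passes its speed limit or range.

ROBOT

A 6-joint arm with a two-finger parallel gripper is mounted at the origin on the work surface. World frame = base frame: x ahead of the robot, y to its left, z up, the work surface at z = 0. Lengths are in mm, angles in rad, forces in N, time in s.
With the tool pointing down it reaches from about 250 to 775 mm from the base axis. Payload 8.9 kg.
Tool frame: the origin (TCP) lies between the finger pads; the fingertips stand 19 mm ahead of it and the grasp point (between the pads) is the TCP; y points along the fingers, x is the direction in which the jaws open and shut, and the axes are right-handed (so a half turn about y gives the same grasp; the last joint's range is limited). The gripper opens to 85 mm and grips with 20 to 120 N. Pads are 22 mm wide; open, the fingers measure 114 mm over their backs; the gripper's body (76 mm by 85 mm) begins 54 mm behind the grasp point. The pads swing forward as they close: fully open they stand 13 mm farther back than shut.
Start: joints at [1.183, 0.291, -0.153, 1.127, 0, 1.431], TCP at [129.271, 508.835, 250.305] pointing down, gripper open.
Joint ranges: [-2.52, 2.52], [-0.91, 1.74], [-1.3, 1.37], [-1.96, 2.02], [-1.52, 1.47], [-3.14, 3.14]. Speed limits (rad/s): [2.22, 2.22, 2.79, 3.14, 3.14, 3.14].

INTERFACE

Orientations are given as a unit quaternion [x, y, z, w].
In Python, from workcell import arm, read_camera, hand_in gives the robot as it stands.
- The arm moves only by the tool arm_command, never from a script. Its argument "plan" is a list of rows, each a list of 2 entries, a list of its own where there are three numbers: the shift along the tool's x, y, z in cm, then the turn, a rotation vector about the tool's x, y, z in rad. A call has 1 to 20 rows; each row shifts and turns the commanded pose from where the row before left it, along the tool's axes as they then stand; what a row does not reach is not made up. A row lasts 1/10 s, in which the tool goes at most 50 mm and 8.59 degrees, less where a joint would pass 70% of its speed; a pose out of reach is approached as far as the arm can. A call with a gripper value outside its range is refused whole. "grip" is the gripper's target within -1 to 1 (fully open at 1, half-way at 0, shut at -1), set as the call begins (left out, the last holds). The fingers move at their own pace and stop on an object; "newtons" is the grip in N (left out, the last holds). Time passes only in rows, so rows that do not move let the fingers close. It gives the time, the measured TCP pose, the force and the opening at its end, in the units of the state.
- arm.read_state(): the state, without advancing time (a new reading comes with each control period).
- read_camera(name): name is "scene" or "top"; returns a dict with "frame" (400x640x3 uint8, red, green, blue), "depth" (400x640 float32, mm along the optical axis (not along the pixel's ray), 0 where there is no reading), "intrinsics" (3x3 intrinsics, pixels), "D" ([k1, k2, p1, p2, k3] as OpenCV has them; the pictures are not rectified), "position" and "rotation" of the camera in the world. Camera axes: x right, y down, z forward; pixel columns grow to the right and rows downward; lengths in mm; the calibration is good to about 2 mm. A picture is of the moment at which its call begins.
- hand_in(): hands the job in, once; it reports no verdict.
The state is a dict: "t": time; "qpos": joint angles; "joint_velocities": joint speeds; "tau": joint torques, N m; "ee_pos": TCP position; "ee_rot": TCP orientation; "wrist_force": force on the tool from outside, world axes, zero at the start; "wrist_torque": the same for the moment, N m; "finger_gap": finger opening in mm.
Only numpy, scipy, OpenCV 4.12 (cv2) and the standard library are available. Lean on these libraries where they do the work, as an engineer would, in place of code of your own. Each camera call takes 0.05 s, during which the arm holds its last target.

## Working session

There is one attempt and no reset: what is moved stays moved. The work goes in short steps, Python scripts to look and compute and a tool call to move; the robot and the scene stay as the last step left them, time stands still between calls to the robot, and variables do not carry over. Pictures are saved under pics/ and viewed, and the job is handed in when it is done.

Besides the shell and the picture viewer there is one more tool, called after "Call:" by a JSON object that holds its "fn" and its "kwargs". arm_command: Moves the arm, as the interface text tells. Its arguments: {"type":"object","properties":{"plan":{"type":"array","items":{"type":"array"}},"grip":{"type":"number"},"newtons":{"type":"number"}},"required":["plan"]}

```bash
ls; mkdir -p pics; cat > h.py <<'E'
import numpy as np, cv2
from scipy.spatial.transform import Rotation as R
from workcell import arm, read_camera, hand_in
def snap(name,fn=None):
    c=read_camera(name)
    if fn: cv2.imwrite('pics/'+fn,cv2.cvtColor(c['frame'],cv2.COLOR_RGB2BGR))
    return c
def Rc(c):
    r=np.array(c['rotation'],float)
    return r if r.shape==(3,3) else R.from_quat(r).as_matrix()
def cloud(c):
    K=np.array(c['intrinsics']);D=np.array(c['D'])
    h,w=c['depth'].shape
    u,v=np.meshgrid(np.arange(w),np.arange(h))
    p=cv2.undistortPoints(np.stack([u,v],-1).reshape(-1,1,2).astype(np.float64),K,D).reshape(h,w,2)
    d=c['depth'].astype(float)
    P=np.dstack([p[...,0]*d,p[...,1]*d,d])
    return P@Rc(c).T+np.array(c['position'])
def proj(c,pts):
    r=Rc(c);P=(np.atleast_2d(pts)-np.array(c['position']))@r
    rv=np.zeros(3)
    return cv2.projectPoints(P,rv,rv,np.array(c['intrinsics']),np.array(c['D']))[0].reshape(-1,2)
E
python3 - <<'E'
from h import *
for n in('scene','top'):
    c=snap(n,n+'0.png'); print(n,c['position'],c['rotation'],c['intrinsics'],c['D'])
print(arm.read_state())
E
```

```text
pics
scene [1222.25829216 -601.16608308  847.40191867] [ 0.83743604  0.32178893 -0.17076134 -0.40742278] [[400.64122108   0.         315.36421104]
 [  0.         400.64122108 195.45574935]
 [  0.           0.           1.        ]] [0.01047481 0.         0.         0.         0.        ]
top [ 281.62855699   85.2439209  1648.78541606] [-0.69533365  0.71226338 -0.06765425  0.06793298] [[486.60997815   0.         319.04437488]
 [  0.         486.60997815 199.37987779]
 [  0.           0.           1.        ]] [-0.12333308  0.          0.          0.          0.        ]
{'t': 0.1, 'qpos': array([ 1.18272496e+00,  2.91243287e-01, -1.54079694e-01,  1.12673046e+00,
       -4.09531833e-06,  1.43152155e+00]), 'joint_velocities': array([ 0.00037745, -0.00087252,  0.00172069,  0.00044902, -0.00021023,
       -0.00088279]), 'tau': array([ 1.94429966e-03, -5.37975848e+01,  3.31919110e+01,  9.26809909e-03,
       -1.12622902e-04,  2.93094146e-06]), 'ee_pos': array([129.10635088, 508.46418781, 249.76892406]), 'ee_rot': array([ 0.55839775,  0.43371271, -0.43448192, -0.55795223]), 'wrist_force': array([-0.68369995, -0.18991513, -0.04405054]), 'wrist_torque': array([-0.00154025, -0.02054089,  0.00862772]), 'finger_gap': 85.52901849311951}
```

View pics/scene0.png

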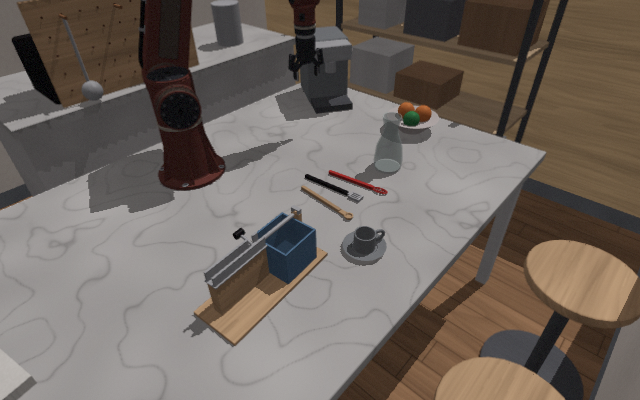

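View pics/top0.png

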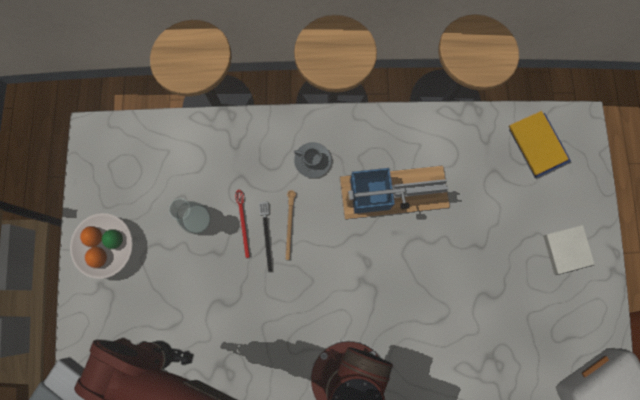

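```bash
python3 - <<'E'
from h import *
s=arm.read_state()
print(R.from_quat(s['ee_rot']).as_matrix().round(3))
c=snap('top'); f=c['frame'].astype(int); P=cloud(c)
np.save('top0.npy',P)
hsv=cv2.cvtColor(c['frame'],cv2.COLOR_RGB2HSV)
b=(f[...,2]>f[...,0]+25)&(P[...,0]>300)
m=b&(abs(P[...,2]-120)<8)
q=P[m][:,:2]; print('rim',len(q),cv2.minAreaRect(q.astype(np.float32)), P[m][:,2].mean())
# plinth
mask=np.zeros(b.shape,bool);mask[150:230,330:460]=1
w=mask&(abs(P[...,2]-12)<6)&(f[...,0]>f[...,2]+25)
q=P[w][:,:2]; print('plinth',len(q),cv2.minAreaRect(q.astype(np.float32)),P[w][:,2].mean())
print('table z',np.median(P[280:320,250:300,2]))
# utensils
for n,(x0,x1,y0,y1) in dict(red=(232,254,183,262),black=(256,277,198,276),spoon=(282,300,186,266)).items():
    sub=P[y0:y1,x0:x1]; ff=f[y0:y1,x0:x1]
    k=(sub[...,2]>5)
    q=sub[k]; 
    print(n,len(q),q[:,2].mean(),cv2.minAreaRect(q[:,:2].astype(np.float32)))
im=cv2.cvtColor(c['frame'],cv2.COLOR_RGB2BGR)
cv2.imwrite('pics/z1.png',cv2.resize(im[140:280,180:470],None,fx=2.75,fy=2.75,interpolation=cv2.INTER_CUBIC))
E
```

```text
[[ 0.246 -0.    -0.969]
 [ 0.969 -0.001  0.246]
 [-0.001 -1.     0.   ]]
rim 246 ((613.0845947265625, -91.0788345336914), (122.36448669433594, 121.72308349609375), 4.76942777633667) 119.58257980732658
plinth 1560 ((622.1412963867188, -179.6519012451172), (152.03952026367188, 365.39703369140625), 4.799212455749512) 12.031037360911371
table z 0.43953892505555814
red 476 34.74120858377997 ((442.8970947265625, 287.25970458984375), (482.6487121582031, 185.2615966796875), 30.400772094726562)
black 480 31.824444377605936 ((418.79229736328125, 239.12408447265625), (380.2872314453125, 159.22804260253906), 25.567955017089844)
spoon 436 34.224659325270984 ((459.72802734375, 172.57293701171875), (383.97882080078125, 99.71637725830078), 11.562788009643555)
```

View pics/z1.png

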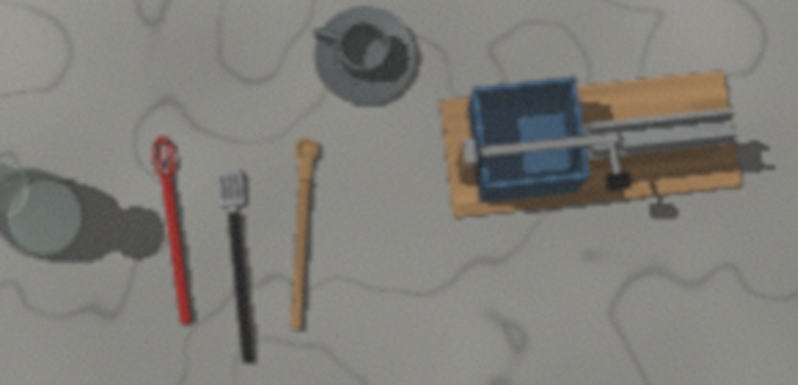

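```bash
cat >> h.py <<'E'
def utens(c=None,show=True):
    if c is None: c=read_camera('top')
    f=c['frame'].astype(int); P=cloud(c)
    hsv=cv2.cvtColor(c['frame'],cv2.COLOR_RGB2HSV)
    Z=P[...,2]; reg=(P[...,0]>230)&(P[...,0]<800)&(P[...,1]>0)&(P[...,1]<500)
    out={}
    S=hsv[...,1];H=hsv[...,0];V=hsv[...,2]
    ms=dict(red=reg&(f[...,0]>f[...,1]+50)&(f[...,0]>f[...,2]+40)&((H<7)|(H>172)),
            black=reg&(Z>5)&(Z<25)&(S<110)&(V<60),
            spoon=reg&(Z>5)&(Z<25)&(H>8)&(H<22)&(S>70))
    for n,m in ms.items():
        k,l,st,_=cv2.connectedComponentsWithStats(m.astype(np.uint8),connectivity=8)
        if k<2: continue
        i=1+np.argmax(st[1:,4]); q=P[l==i]; zz=q[:,2]; q=q[(zz>3)&(zz<25)][:,:2]
        (vx,vy,_,_)=cv2.fitLine(q.astype(np.float32),cv2.DIST_HUBER,0,.01,.01).ravel()
        d=np.array([vx,vy]); d*=np.sign(d[0]); cc=np.median(q,0)
        s=(q-cc)@d; n2=np.array([-d[1],d[0]]); off=np.median((q-cc)@n2)
        tail=cc+off*n2+d*s.min(); head=cc+off*n2+d*s.max()
        out[n]=(tail,head,d)
        if show: print(n,len(q),'tail',tail.round(1),'far',head.round(1),'len',round(s.max()-s.min(),1),'ang',round(np.arctan2(d[1],d[0]),3),'zmed',round(np.median(zz),1))
    return out
E
python3 - <<'E'
from h import *
c=snap('top'); utens(c); P=cloud(c)
# carafe: glass?
for (u,v) in [(195,218),(190,205),(180,205),(313,160),(421,216),(421,210),(405,198),(405,192)]: print((u,v),P[v,u].round(0))
c=snap('scene');P2=cloud(c)
for (u,v) in [(388,130),(388,150),(388,165),(388,170),(238,234),(363,250)]: print('s',(u,v),P2[v,u].round(0))
# knob: black pixels near, z 110..150
import numpy as np
f=c['frame']
for nm,cc in(('scene',c),('top',snap('top'))):
    P=cloud(cc);f=cc['frame'].astype(int)
    m=(f.max(-1)<45)&(P[...,0]>500)&(P[...,0]<580)&(P[...,1]>-240)&(P[...,1]<-130)&(P[...,2]>100)&(P[...,2]<160)
    q=P[m]; print(nm,len(q),q.mean(0) if len(q) else 0,q.min(0),q.max(0))
    im=cv2.cvtColor(cc['frame'],cv2.COLOR_RGB2BGR)
    if nm=='scene': cv2.imwrite('pics/z2.png',cv2.resize(im[100:330,190:450],None,fx=2.5,fy=2.5,interpolation=cv2.INTER_CUBIC))
# predicted knob
yaw=.0835;o=np.array([613.5,-91.5,0]);U=R.from_euler('z',yaw).as_matrix()
print('pred',o+U@np.array([-75,-89,130]))
E
```

```text
red 204 tail [408.1 329.4] far [613.1 356. ] len 206.7 ang 0.129 zmed 13.5
black 170 tail [363.1 251.2] far [540.1 268.3] len 177.8 ang 0.096 zmed 13.7
spoon 272 tail [398.1 193.3] far [635.6 176.7] len 238.0 ang -0.07 zmed 13.8
(195, 218) [526. 479. 130.]
(190, 205) [565. 491. 150.]
(180, 205) [563. 519. 164.]
(313, 160) [741. 100.   8.]
(421, 216) [ 536. -268.   -3.]
(421, 210) [ 553. -265.   19.]
(405, 198) [ 587. -204.   64.]
(405, 192) [ 596. -195.  119.]
s (388, 130) [546. 483. 165.]
s (388, 150) [564. 468.  98.]
s (388, 165) [573. 463.  41.]
s (388, 170) [576. 463.  20.]
s (238, 234) [ 556. -195.  151.]
s (363, 250) [756.  76.  22.]
scene 69 [ 551.5796063  -191.44244187  148.22026679] [ 541.78388272 -201.92962092  136.61582827] [ 559.65981462 -176.33798357  155.91869076]
top 31 [ 547.44539446 -185.2280555   151.49299612] [ 539.45913476 -196.53691993  143.16070294] [ 554.54987782 -174.02700592  159.25189268]
pred [ 546.18417479 -186.44514035  130.        ]
```

View pics/z2.png

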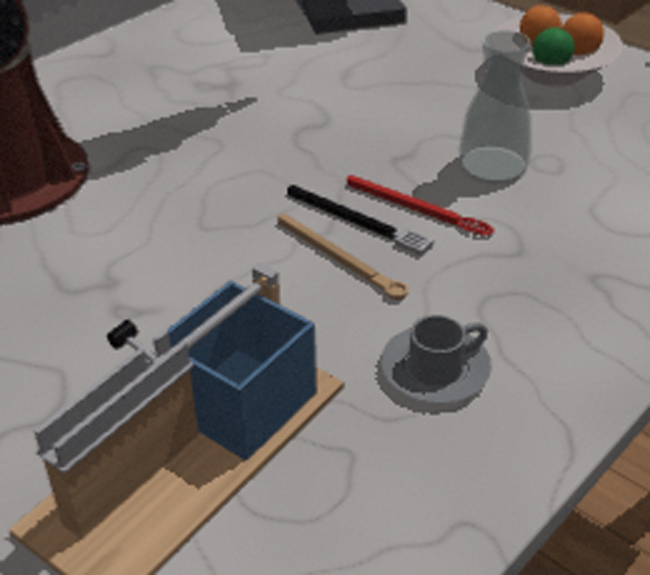

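```bash
cat >> h.py <<'E'
YAW=.0835;O=np.array([613.5,-91.5,0]);U=R.from_euler('z',YAW).as_matrix()
def unit(p): return O+U@np.array(p,float)
def inu(p): return (np.atleast_2d(p)-O)@U
def ori(alpha,pitch=0):
    """tool x along world azimuth alpha(+90 from forward heading); approach down pitched forward by pitch; """
    x=np.array([np.cos(alpha),np.sin(alpha),0]);fw=np.array([np.sin(alpha),-np.cos(alpha),0])
    y=np.sin(pitch)*fw-np.cos(pitch)*np.array([0,0,1]); z=np.cross(x,y)
    return np.stack([x,y,z],1)
def rows(pos,M,n,s=None,screw=True):
    from scipy.linalg import logm,expm
    s=s or arm.read_state()
    R0=R.from_quat(s['ee_rot']).as_matrix();T0=np.eye(4);T0[:3,:3]=R0;T0[:3,3]=s['ee_pos']
    T=np.eye(4);T[:3,:3]=M;T[:3,3]=pos
    D=np.linalg.inv(T0)@T
    X=expm(np.real(logm(D))/n)
    print('total shift cm',(D[:3,3]/10).round(2),'rot',R.from_matrix(D[:3,:3]).as_rotvec().round(3))
    print(n,'rows of',(X[:3,3]/10).round(2).tolist(),R.from_matrix(X[:3,:3]).as_rotvec().round(4).tolist())
E
python3 - <<'E'
from h import *
rows([548,-186.5,230],ori(np.pi/2+YAW),20)
E
```

```text
total shift cm [-57.07   2.03 -57.71] rot [-0.    -0.332 -0.   ]
20 rows of [-3.29, 0.1, -2.41] [-0.0, -0.0166, -0.0]
```

Call:
{"fn": "arm_command", "kwargs": {"plan": [[[-3.29,0.1,-2.41],[0,-0.0166,0]],[[-3.29,0.1,-2.41],[0,-0.0166,0]],[[-3.29,0.1,-2.41],[0,-0.0166,0]],[[-3.29,0.1,-2.41],[0,-0.0166,0]],[[-3.29,0.1,-2.41],[0,-0.0166,0]],[[-3.29,0.1,-2.41],[0,-0.0166,0]],[[-3.29,0.1,-2.41],[0,-0.0166,0]],[[-3.29,0.1,-2.41],[0,-0.0166,0]],[[-3.29,0.1,-2.41],[0,-0.0166,0]],[[-3.29,0.1,-2.41],[0,-0.0166,0]],[[-3.29,0.1,-2.41],[0,-0.0166,0]],[[-3.29,0.1,-2.41],[0,-0.0166,0]],[[-3.29,0.1,-2.41],[0,-0.0166,0]],[[-3.29,0.1,-2.41],[0,-0.0166,0]],[[-3.29,0.1,-2.41],[0,-0.0166,0]],[[-3.29,0.1,-2.41],[0,-0.0166,0]],[[-3.29,0.1,-2.41],[0,-0.0166,0]],[[-3.29,0.1,-2.41],[0,-0.0166,0]],[[-3.29,0.1,-2.41],[0,-0.0166,0]],[[-3.29,0.1,-2.41],[0,-0.0166,0]]], "grip": 0}}

```text
t: 2.3
ee_pos: [548.3, -188.6, 230.1]
ee_rot: [0.479, 0.52, -0.52, -0.479]
wrist_force: [0.2, 0.0, 0.2]
finger_gap: 42.7
```

Call:
{"fn": "arm_command", "kwargs": {"plan": [[[0.2,1.5,0],[0,0,0]],[[0,1.5,0],[0,0,0]],[[0,1.5,0],[0,0,0]],[[0,1.5,0],[0,0,0]],[[0,1.5,0],[0,0,0]],[[0,1.2,0],[0,0,0]],[[0,0,0],[0,0,0]]]}}

```text
t: 3.0
ee_pos: [546.3, -184.6, 141.7]
ee_rot: [-0.478, -0.52, 0.521, 0.48]
wrist_force: [-0.7, -0.7, -0.3]
finger_gap: 42.5
```

```bash
python3 - <<'E'
from h import *
s=arm.read_state(); print(s['ee_pos'],s['wrist_force'])
c=snap('scene')
im=cv2.cvtColor(c['frame'],cv2.COLOR_RGB2BGR)
cv2.imwrite('pics/z3.png',cv2.resize(im[150:330,170:350],None,fx=3.2,fy=3.2,interpolation=cv2.INTER_CUBIC))
E
```

```text
[ 546.33059392 -184.6176614   141.72314011] [-0.72641471 -0.6885275  -0.27194561]
```

View pics/z3.png

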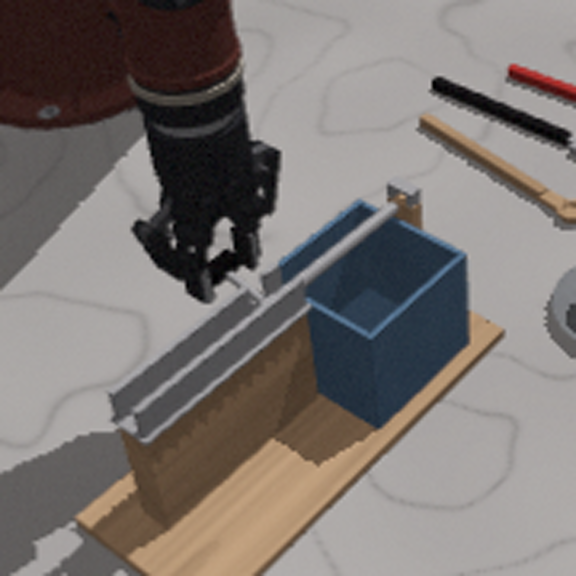

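Call:
{"fn": "arm_command", "kwargs": {"plan": [[[0,0,0],[0,0,0]],[[0,0,0],[0,0,0]],[[0,0,0],[0,0,0]],[[0,0,0],[0,0,0]],[[0,0,0],[0,0,0]],[[0,0,0],[0,0,0]]], "grip": -1, "newtons": 25}}

```text
t: 3.65
ee_pos: [547.7, -186.7, 144.3]
ee_rot: [-0.48, -0.52, 0.521, 0.478]
wrist_force: [-2.1, -6.5, -0.4]
finger_gap: 25.2
```

Call:
{"fn": "arm_command", "kwargs": {"plan": [[[0,-0.85,-0.33],[0,0,0]],[[0,-0.72,-0.39],[0,0,0]],[[0,-0.66,-0.5],[0,0,0]],[[0,-0.58,-0.59],[0,0,0]],[[0,-0.48,-0.67],[0,0,0]],[[0,-0.38,-0.73],[0,0,0]],[[0,-0.26,-0.78],[0,0,0]],[[0,-0.14,-0.81],[0,0,0]],[[0,-0.03,-0.5],[0,0,0]],[[0,0,0],[0,0,0]]]}}

```text
t: 4.65
ee_pos: [600.7, -182.4, 185.7]
ee_rot: [-0.48, -0.519, 0.521, 0.478]
wrist_force: [-2.9, -5.9, 2.8]
finger_gap: 25.6
```

```bash
python3 - <<'E'
from h import *
s=arm.read_state(); print(inu(s['ee_pos']),s['wrist_force'],s['finger_gap'])
c=snap('scene')
im=cv2.cvtColor(c['frame'],cv2.COLOR_RGB2BGR)
cv2.imwrite('pics/z4.png',cv2.resize(im[150:330,170:350],None,fx=3.2,fy=3.2,interpolation=cv2.INTER_CUBIC))
E
```

```text
[[-20.29768806 -89.52584258 185.72902612]] [-2.88391909 -5.87048547  2.82982225] 25.629082582311522
```

View pics/z4.png

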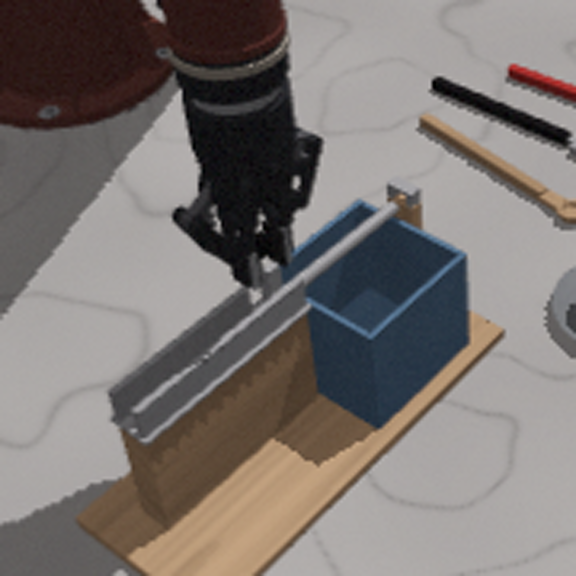

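Call:
{"fn": "arm_command", "kwargs": {"plan": [[[-0.8,0,0],[0,0,0]],[[-1,0,0],[0,0,0]],[[-1,0,0],[0,0,0]],[[-1,0,0],[0,0,0]],[[-1,0,0],[0,0,0]],[[-1,0,0],[0,0,0]],[[-1,0,0],[0,0,0]],[[-1,0,0],[0,0,0]],[[-1,0,0],[0,0,0]],[[-1,0,0],[0,0,0]],[[-1,0,0],[0,0,0]],[[-1,0,0],[0,0,0]],[[-1,0,0],[0,0,0]],[[-0.4,0,0],[0,0,0]],[[0,0,0],[0,0,0]]]}}

```text
t: 6.2
ee_pos: [611.3, -313.2, 185.6]
ee_rot: [0.479, 0.52, -0.52, -0.478]
wrist_force: [-3.0, -0.9, 6.3]
finger_gap: 25.4
```

```bash
python3 - <<'E'
from h import *
s=arm.read_state(); print(inu(s['ee_pos']),s['wrist_force'],s['finger_gap'])
c=snap('scene')
im=cv2.cvtColor(c['frame'],cv2.COLOR_RGB2BGR)
cv2.imwrite('pics/z5.png',cv2.resize(im[150:330,170:350],None,fx=3.2,fy=3.2,interpolation=cv2.INTER_CUBIC))
E
```

```text
[[ -20.71354211 -220.78614785  185.61823331]] [-3.0479905  -0.88394202  6.33725135] 25.389413151208093
```

View pics/z5.png

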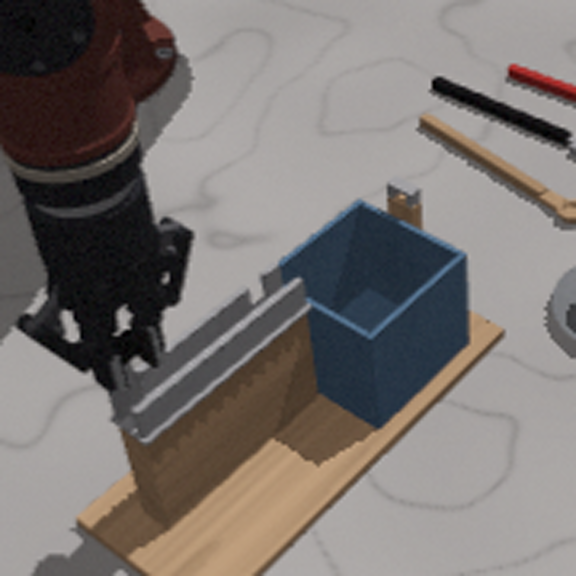

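Call:
{"fn": "arm_command", "kwargs": {"plan": [[[0,0,0],[0,0,0]],[[0,0,0],[0,0,0]],[[0,0,0],[0,0,0]],[[0,0,0],[0,0,0]],[[0,0,0],[0,0,0]],[[0,-1,0],[0,0,0]],[[0,-2,0],[0,0,0]],[[0,-3,0],[0,0,0]],[[0,-3,0],[0,0,0]]], "grip": 0}}

```text
t: 7.15
ee_pos: [610.9, -312.0, 275.9]
ee_rot: [0.479, 0.52, -0.52, -0.479]
wrist_force: [0.9, 0.9, -0.2]
finger_gap: 42.5
```

```bash
python3 - <<'E'
from h import *
s=arm.read_state(); print(s['qpos'].round(3),s['ee_pos'])
c=snap('scene')
im=cv2.cvtColor(c['frame'],cv2.COLOR_RGB2BGR)
cv2.imwrite('pics/z6.png',cv2.resize(im[150:330,170:350],None,fx=3.2,fy=3.2,interpolation=cv2.INTER_CUBIC))
u=utens()
rows([u['spoon'][0][0]+160,u['spoon'][0][1]-10,230],ori(np.pi/2-.07),14)
E
```

```text
[-0.579  0.611  0.418  1.378  0.    -0.662] [ 610.92530923 -312.04891312  275.90518188]
red 255 tail [407.2 329.2] far [641.7 359.6] len 236.4 ang 0.129 zmed 13.0
black 88 tail [363.3 252.9] far [540.  267.9] len 177.3 ang 0.085 zmed 13.7
spoon 272 tail [398.6 193.2] far [634.4 176.4] len 236.4 ang -0.071 zmed 13.2
total shift cm [49.94  4.74  1.3 ] rot [ 0.006  0.153 -0.004]
14 rows of [3.55, 0.35, 0.35] [0.0005, 0.0109, -0.0003]
```

View pics/z6.png

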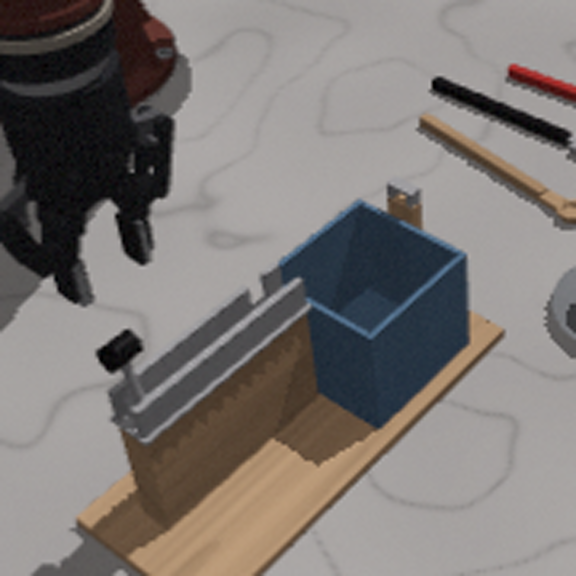

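```bash
python3 - <<'E'
from h import *
rows([561.6,181.7,120],ori(np.pi/2-.07),16)
E
```

```text
total shift cm [49.82 15.75  1.07] rot [ 0.006  0.153 -0.004]
16 rows of [3.1, 0.99, 0.29] [0.0004, 0.0096, -0.0003]
```

Call:
{"fn": "arm_command", "kwargs": {"plan": [[[3.1,0.99,0.29],[0,0.0096,0]],[[3.1,0.99,0.29],[0,0.0096,0]],[[3.1,0.99,0.29],[0,0.0096,0]],[[3.1,0.99,0.29],[0,0.0096,0]],[[3.1,0.99,0.29],[0,0.0096,0]],[[3.1,0.99,0.29],[0,0.0096,0]],[[3.1,0.99,0.29],[0,0.0096,0]],[[3.1,0.99,0.29],[0,0.0096,0]],[[3.1,0.99,0.29],[0,0.0096,0]],[[3.1,0.99,0.29],[0,0.0096,0]],[[3.1,0.99,0.29],[0,0.0096,0]],[[3.1,0.99,0.29],[0,0.0096,0]],[[3.1,0.99,0.29],[0,0.0096,0]],[[3.1,0.99,0.29],[0,0.0096,0]],[[3.1,0.99,0.29],[0,0.0096,0]],[[3.1,0.99,0.29],[0,0.0096,0]],[[0,0,0],[0,0,0]]]}}

```text
t: 8.95
ee_pos: [558.0, 185.8, 114.7]
ee_rot: [-0.516, -0.483, 0.483, 0.517]
wrist_force: [-0.5, -0.6, -1.1]
finger_gap: 42.9
```

```bash
python3 - <<'E'
from h import *
rows([561.6,181.7,21],ori(np.pi/2-.07),8)
utens()
c=snap('top','t2.png')
E
```

```text
total shift cm [-0.39  9.37 -0.41] rot [-0.002  0.003  0.001]
8 rows of [-0.05, 1.17, -0.05] [-0.0002, 0.0004, 0.0001]
red 232 tail [406.9 328.9] far [620.6 356.9] len 215.6 ang 0.13 zmed 13.8
spoon 31 tail [615.4   2.2] far [678.1   4.3] len 62.7 ang 0.034 zmed 12.5
```

View pics/t2.png

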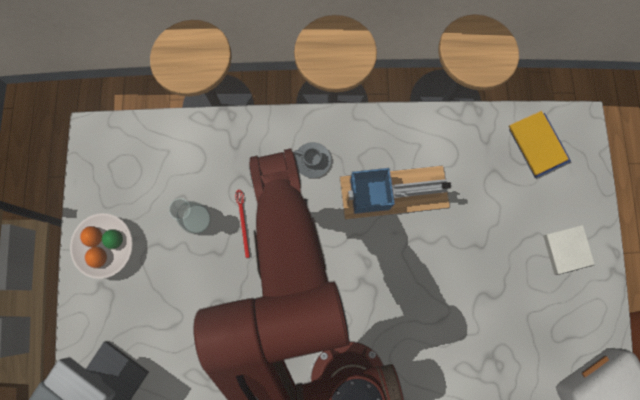

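Call:
{"fn": "arm_command", "kwargs": {"plan": [[[-0.1,1.2,-0.1],[0,0,0]],[[-0.1,1.2,-0.1],[0,0,0]],[[-0.1,1.2,-0.1],[0,0,0]],[[-0.1,1.2,-0.1],[0,0,0]],[[0,1.2,0],[0,0,0]],[[0,1.2,0],[0,0,0]],[[0,1.2,0],[0,0,0]],[[0,0.8,0],[0,0,0]],[[0,0,0],[0,0,0]]]}}

```text
t: 9.95
ee_pos: [562.0, 178.4, 22.6]
ee_rot: [-0.517, -0.482, 0.483, 0.518]
wrist_force: [-0.1, 1.0, 0.4]
finger_gap: 42.8
```

```bash
python3 - <<'E'
from h import *
s=arm.read_state();print(s['ee_pos'],s['wrist_force'])
c=snap('scene')
im=cv2.cvtColor(c['frame'],cv2.COLOR_RGB2BGR)
cv2.imwrite('pics/z7.png',cv2.resize(im[120:260,260:440],None,fx=3.2,fy=3.2,interpolation=cv2.INTER_CUBIC))
E
```

```text
[562.00688048 178.35420824  22.55340753] [-0.14441537  0.99567836  0.37335582]
```

View pics/z7.png

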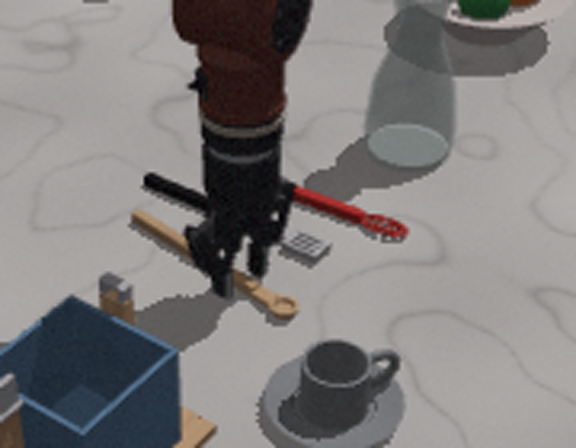

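Call:
{"fn": "arm_command", "kwargs": {"plan": [[[0.2,0.1,0],[0,0,0]],[[0,0,0],[0,0,0]],[[0,0,0],[0,0,0]],[[0,0,0],[0,0,0]],[[0,0,0],[0,0,0]],[[0,0,0],[0,0,0]],[[0,0,0],[0,0,0]]], "grip": -1, "newtons": 80}}

```text
t: 10.7
ee_pos: [563.6, 180.7, 23.7]
ee_rot: [0.517, 0.483, -0.482, -0.517]
wrist_force: [-0.7, 0.9, 6.3]
finger_gap: 11.4
```

Call:
{"fn": "arm_command", "kwargs": {"plan": [[[0,-1,0],[0,0,0]],[[0,-2,0],[0,0,0]],[[0,-2,0],[0,0,0]],[[0,-3,0],[0,0,0]],[[0,-3,0],[0,0,0]],[[0,-3,0],[0,0,0]],[[0,0,0],[0,0,0]]]}}

```text
t: 11.4
ee_pos: [565.4, 180.9, 167.7]
ee_rot: [0.519, 0.484, -0.48, -0.516]
wrist_force: [-0.1, 0.3, -0.5]
finger_gap: 11.2
```

```bash
python3 - <<'E'
from h import *
s=arm.read_state();print(s['ee_pos'],s['wrist_force'],s['finger_gap'])
c=snap('scene')
im=cv2.cvtColor(c['frame'],cv2.COLOR_RGB2BGR)
cv2.imwrite('pics/z8.png',cv2.resize(im[100:260,260:440],None,fx=3.2,fy=3.2,interpolation=cv2.INTER_CUBIC))
E
```

```text
[565.4280454  180.85249729 167.69452261] [-0.08699467  0.29736048 -0.52884924] 11.173289145882846
```

View pics/z8.png

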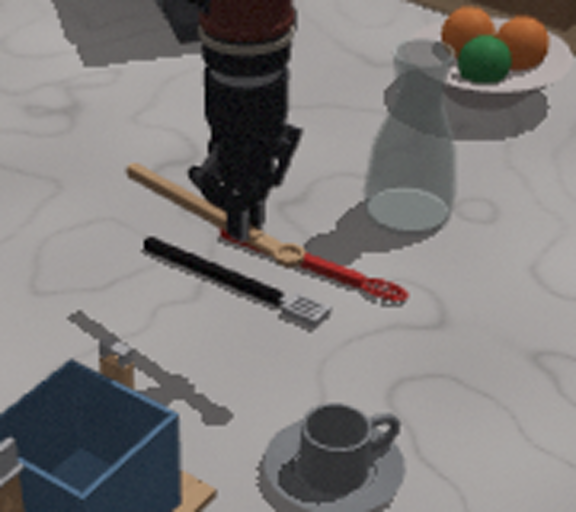

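```bash
cat >> h.py <<'E'
def held(kind):
    """points of held utensil from both cams, in tool frame"""
    s=arm.read_state();M=R.from_quat(s['ee_rot']).as_matrix();p=s['ee_pos']
    for n in('scene','top'):
        c=read_camera(n);P=cloud(c);f=c['frame'].astype(int);hsv=cv2.cvtColor(c['frame'],cv2.COLOR_RGB2HSV)
        H,S,V=hsv[...,0],hsv[...,1],hsv[...,2]
        m={'spoon':(H>8)&(H<22)&(S>70),'red':(f[...,0]>f[...,1]+50)&(f[...,0]>f[...,2]+40),'black':(V<60)}[kind]
        q=(P-p)@M
        m=m&(abs(q[...,0])<25)&(q[...,1]>-8)&(q[...,1]<60)&(abs(q[...,2])<190)&(c['depth']>0)
        if kind=='black': m&=abs(q[...,2])>15
        if m.sum()<20: print(n,'few',m.sum()); continue
        Q=q[m]; L=cv2.fitLine(Q.astype(np.float32),cv2.DIST_HUBER,0,.01,.01).ravel();d=L[:3]*-np.sign(L[2])
        t=Q@d
        print(n,len(Q),'dir(tool)',d.round(3),'tail',Q[t<t.min()+8].mean(0).round(1),'head',Q[t>t.max()-8].mean(0).round(1),'len',round(np.ptp(t),1))
E
python3 - <<'E'
from h import *
held('spoon')
E
```

```text
scene 271 dir(tool) [ 0.004  0.007 -1.   ] tail [ -3.6  13.2 160. ] head [ -3.4  13.7 -68.7] len 236.9
top few 0
```

```bash
cat >> h.py <<'E'
def tgt(yu,tailz,pitch=1.134,xu=-8,tail=(0,14,163),yawoff=0):
    M=ori(np.pi/2+YAW+yawoff,pitch); return unit([xu,yu,tailz])-M@np.array(tail,float),M
E
python3 - <<'E'
from h import *
p,M=tgt(-36,165); print(p)
rows([590,150,p[2]],ori(np.pi/2-.0,1.134),14)
E
```

```text
[ 664.60408638 -123.34872987  318.61873155]
total shift cm [ -2.84 -15.59  -2.93] rot [-1.134 -0.063 -0.04 ]
14 rows of [-0.19, -0.91, -0.78] [-0.081, -0.0045, -0.0029]
```

Call:
{"fn": "arm_command", "kwargs": {"plan": [[[-0.19,-0.91,-0.78],[-0.081,-0.0045,-0.003]],[[-0.19,-0.91,-0.78],[-0.081,-0.0045,-0.003]],[[-0.19,-0.91,-0.78],[-0.081,-0.0045,-0.003]],[[-0.19,-0.91,-0.78],[-0.081,-0.0045,-0.003]],[[-0.19,-0.91,-0.78],[-0.081,-0.0045,-0.003]],[[-0.19,-0.91,-0.78],[-0.081,-0.0045,-0.003]],[[-0.19,-0.91,-0.78],[-0.081,-0.0045,-0.003]],[[-0.19,-0.91,-0.78],[-0.081,-0.0045,-0.003]],[[-0.19,-0.91,-0.78],[-0.081,-0.0045,-0.003]],[[-0.19,-0.91,-0.78],[-0.081,-0.0045,-0.003]],[[-0.19,-0.91,-0.78],[-0.081,-0.0045,-0.003]],[[-0.19,-0.91,-0.78],[-0.081,-0.0045,-0.003]],[[-0.19,-0.91,-0.78],[-0.081,-0.0045,-0.003]],[[-0.19,-0.91,-0.78],[-0.081,-0.0045,-0.003]],[[0,0,0],[0,0,0]]]}}

```text
t: 13.05
ee_pos: [588.4, 150.0, 316.0]
ee_rot: [0.69, 0.691, -0.154, -0.154]
wrist_force: [0.6, -0.1, -1.7]
finger_gap: 11.0
```

```bash
python3 - <<'E'
from h import *
s=arm.read_state();print(s['ee_pos'],s['wrist_force'],s['finger_gap'],s['qpos'].round(2))
held('spoon')
p,M=tgt(-36,165); print(p)
rows(p,M,10)
E
```

```text
[588.39001793 150.00092445 316.02201764] [ 0.55074906 -0.11648069 -1.68936012] 11.026741013792117 [ 0.23 -0.01 -1.08 -0.62 -0.21  0.1 ]
scene 258 dir(tool) [-0.005 -0.001 -1.   ] tail [ -5.9  17.2 160.8] head [ -3.1  17.2 -68.6] len 236.4
top 148 dir(tool) [-0.014  0.04  -0.999] tail [ 2.  12.  72.6] head [  1.6  14.5 -70.8] len 150.7
[ 664.60408638 -123.34872987  318.61873155]
total shift cm [-27.38   6.63  -3.34] rot [-0.004 -0.036 -0.074]
10 rows of [-2.76, 0.57, -0.29] [-0.0004, -0.0036, -0.0074]
```

Call:
{"fn": "arm_command", "kwargs": {"plan": [[[-2.76,0.57,-0.29],[0,-0.0036,-0.0074]],[[-2.76,0.57,-0.29],[0,-0.0036,-0.0074]],[[-2.76,0.57,-0.29],[0,-0.0036,-0.0074]],[[-2.76,0.57,-0.29],[0,-0.0036,-0.0074]],[[-2.76,0.57,-0.29],[0,-0.0036,-0.0074]],[[-2.76,0.57,-0.29],[0,-0.0036,-0.0074]],[[-2.76,0.57,-0.29],[0,-0.0036,-0.0074]],[[-2.76,0.57,-0.29],[0,-0.0036,-0.0074]],[[-2.76,0.57,-0.29],[0,-0.0036,-0.0074]],[[-2.76,0.57,-0.29],[0,-0.0036,-0.0074]],[[0,0,0],[0,0,0]],[[0,0,0],[0,0,0]]]}}

```text
t: 14.35
ee_pos: [665.5, -123.8, 320.7]
ee_rot: [0.661, 0.718, -0.159, -0.148]
wrist_force: [-0.4, -0.3, -0.9]
finger_gap: 11.3
```

```bash
python3 - <<'E'
from h import *
s=arm.read_state();print(s['ee_pos'],s['wrist_force'],s['finger_gap'],s['qpos'].round(2))
held('spoon')
p,M=tgt(-36,26); print(p)
rows(p,M,14)
c=snap('scene')
im=cv2.cvtColor(c['frame'],cv2.COLOR_RGB2BGR)
cv2.imwrite('pics/z9.png',cv2.resize(im[100:330,180:400],None,fx=2.6,fy=2.6,interpolation=cv2.INTER_CUBIC))
E
```

```text
[ 665.47036306 -123.75457366  320.70192821] [-0.36602167 -0.27174889 -0.87936825] 11.324503534854513 [-0.54  0.1  -0.91 -0.49  0.55 -0.29]
scene 359 dir(tool) [ 0.002  0.001 -1.   ] tail [ -5.   17.9 159.9] head [ -3.3  17.7 -69.3] len 236.8
top 111 dir(tool) [ 0.06   0.049 -0.997] tail [-1.2 12.  10.5] head [  4.6  13.7 -70.5] len 88.3
[ 664.60408638 -123.34872987  179.61873155]
total shift cm [-0.13  5.93 12.79] rot [-0.001 -0.001  0.001]
14 rows of [-0.01, 0.42, 0.91] [-0.0, -0.0001, 0.0001]
```

View pics/z9.png

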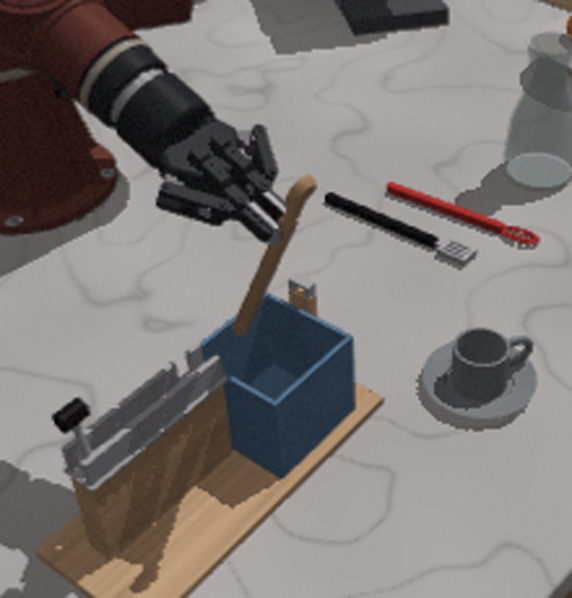

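Call:
{"fn": "arm_command", "kwargs": {"plan": [[[0,0.42,0.91],[0,0,0]],[[0,0.42,0.91],[0,0,0]],[[0,0.42,0.91],[0,0,0]],[[0,0.42,0.91],[0,0,0]],[[0,0.42,0.91],[0,0,0]],[[0,0.42,0.91],[0,0,0]],[[0,0.42,0.91],[0,0,0]],[[0,0.42,0.91],[0,0,0]],[[0,0.42,0.91],[0,0,0]],[[0,0.42,0.91],[0,0,0]],[[0,0.42,0.91],[0,0,0]],[[0,0.42,0.91],[0,0,0]],[[0,0.42,0.91],[0,0,0]],[[0,0.42,0.91],[0,0,0]],[[0,0,0],[0,0,0]]]}}

```text
t: 16.0
ee_pos: [664.8, -121.9, 180.2]
ee_rot: [0.66, 0.719, -0.159, -0.147]
wrist_force: [0.3, 0.2, 0.2]
finger_gap: 11.2
```

```bash
python3 - <<'E'
from h import *
s=arm.read_state();print(s['ee_pos'],s['wrist_force'],s['finger_gap'],s['qpos'].round(2))
c=snap('scene')
im=cv2.cvtColor(c['frame'],cv2.COLOR_RGB2BGR)
cv2.imwrite('pics/z10.png',cv2.resize(im[100:330,180:400],None,fx=2.6,fy=2.6,interpolation=cv2.INTER_CUBIC))
E
```

```text
[ 664.82198335 -121.88068591  180.21126233] [0.29543807 0.16166316 0.24439134] 11.243219406057552 [-0.53  0.47 -1.06 -1.02  0.55 -0.29]
```

View pics/z10.png

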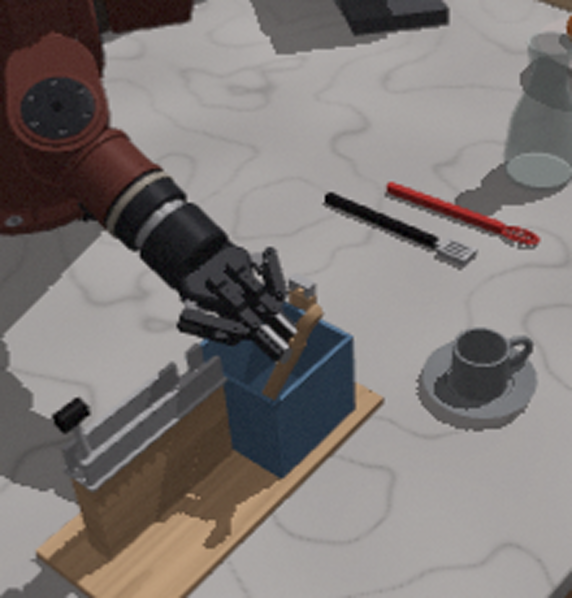

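Call:
{"fn": "arm_command", "kwargs": {"plan": [[[0,0,0],[0,0,0]],[[0,0,0],[0,0,0]],[[0,0,0],[0,0,0]],[[0,0,0],[0,0,0]],[[0,-1,0],[0,0,0]],[[0,-2,0],[0,0,0]],[[0,-3,-1],[0,0,0]],[[0,-3,-2],[0,0,0]],[[0,-2,-3],[0,0,0]],[[0,0,-3],[0,0,0]]], "grip": -0.35}}

```text
t: 17.05
ee_pos: [600.9, -127.9, 310.3]
ee_rot: [0.661, 0.718, -0.159, -0.147]
wrist_force: [0.9, -0.7, -0.9]
finger_gap: 27.9
```

```bash
python3 - <<'E'
from h import *
s=arm.read_state();print(s['ee_pos'],s['wrist_force'],s['finger_gap'],s['qpos'].round(2))
c=snap('scene')
im=cv2.cvtColor(c['frame'],cv2.COLOR_RGB2BGR)
cv2.imwrite('pics/z11.png',cv2.resize(im[100:330,180:400],None,fx=2.6,fy=2.6,interpolation=cv2.INTER_CUBIC))
utens()
E
```

```text
[ 600.9494186  -127.92316252  310.26097917] [ 0.93722535 -0.72854213 -0.88669236] 27.896659068014987 [-0.64  0.01 -1.04 -0.5   0.64 -0.35]
red 218 tail [407.7 329.3] far [614.6 355.8] len 208.6 ang 0.127 zmed 13.6
black 142 tail [362.7 251.6] far [539.9 268. ] len 178.0 ang 0.092 zmed 14.8
spoon 31 tail [614.6   2.4] far [677.9   4.1] len 63.3 ang 0.026 zmed 12.2
```

View pics/z11.png

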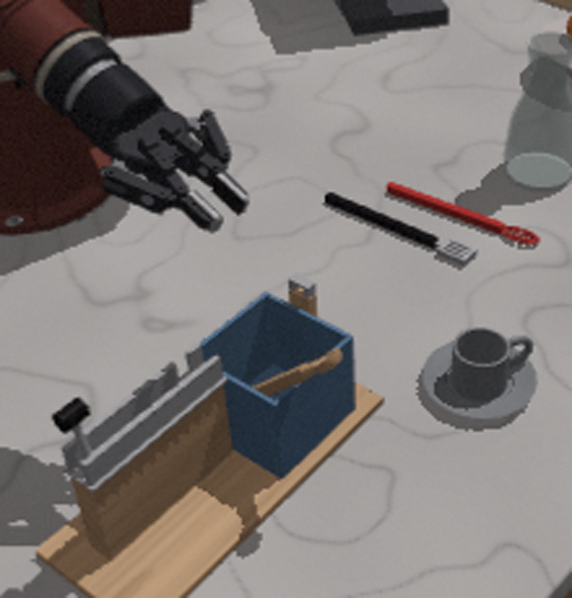

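```bash
cat >> h.py <<'E'
def incrock(kind,pr=True):
    for n in('scene','top'):
        c=read_camera(n);P=cloud(c);f=c['frame'].astype(int);hsv=cv2.cvtColor(c['frame'],cv2.COLOR_RGB2HSV)
        H,S,V=hsv[...,0],hsv[...,1],hsv[...,2]
        m={'spoon':(H>8)&(H<22)&(S>70),'red':(f[...,0]>f[...,1]+50)&(f[...,0]>f[...,2]+40),'black':(V<50)&(S<110)}[kind]
        q=inu(P.reshape(-1,3)).reshape(P.shape)
        m=m&(c['depth']>0)&(q[...,0]>-50)&(q[...,0]<200)&(abs(q[...,1])<110)&(q[...,2]>25)&(q[...,2]<260)
        # exclude keeper
        m&=~((q[...,1]>62)&(q[...,1]<90)&(abs(q[...,0]+20)<25))
        if m.sum()<10: print(n,'few',m.sum()); continue
        Q=q[m];L=cv2.fitLine(Q.astype(np.float32),cv2.DIST_HUBER,0,.01,.01).ravel();d=L[:3]*np.sign(L[0]);t=(Q-L[3:])@d
        e=L[3:]+d*np.percentile(t,99.5)
        print(kind,n,len(Q),'dir',d.round(3),'head',e.round(0),'tail(240)',(e-240*d).round(0),'low seen',(L[3:]+d*t.min()).round(0),'resid',np.std((Q-L[3:])-np.outer(t,d),0).round(1))
E
python3 - <<'E'
from h import *
incrock('spoon')
E
```

```text
spoon scene 475 dir [0.622 0.344 0.704] head [111. -23. 196.] tail(240) [ -39. -105.   27.] low seen [-27. -99.  40.] resid [ 9.8 13.6 10.7]
spoon top 168 dir [ 0.717 -0.001  0.697] head [114. -32. 196.] tail(240) [-58. -32.  28.] low seen [-19. -32.  66.] resid [2.1 5.  2.2]
```

```bash
python3 - <<'E'
from h import *
c=snap('top');P=cloud(c);f=c['frame'].astype(int)
a=.09;d=np.array([np.cos(a),np.sin(a)]);n=np.array([-d[1],d[0]])
q=P[...,:2]-[362,251.5]; t=q@d; w=q@n
m=(P[...,2]>4)&(P[...,2]<25)&(abs(w)<14)&(t>-60)&(t<300)
for lo in range(-20,260,10):
    k=m&(t>=lo)&(t<lo+10); print(lo,k.sum(),w[k].mean().round(1) if k.any() else '',P[...,2][k].mean().round(1) if k.any() else '',f[k].mean().round() if k.any() else '')
E
```

```text
-20 3 -5.2 4.6 147.0
-10 11 1.8 10.7 104.0
0 15 2.2 13.9 67.0
10 15 -0.6 11.7 69.0
20 17 0.9 13.4 69.0
30 15 0.2 13.4 61.0
40 15 -0.0 12.7 70.0
50 14 -0.5 12.2 64.0
60 17 -0.5 12.5 65.0
70 14 0.9 13.1 67.0
80 14 0.2 13.1 62.0
90 15 2.2 12.4 70.0
100 16 -0.2 11.8 64.0
110 15 0.1 12.7 67.0
120 13 1.1 11.4 66.0
130 15 0.7 12.0 61.0
140 14 1.2 14.1 70.0
150 13 1.0 13.7 66.0
160 15 1.6 13.4 65.0
170 14 1.0 10.8 67.0
180 15 0.2 9.2 113.0
190 21 0.2 11.8 131.0
200 16 0.2 12.4 118.0
210 14 -1.9 12.1 120.0
220 22 -0.2 11.7 121.0
230 16 1.4 11.3 143.0
240 7 -4.8 5.6 150.0
250 6 0.7 5.5 152.0
```

```bash
python3 - <<'E'
from h import *
rows([518.4,266.4,140],ori(np.pi/2+.094),18)
E
```

```text
total shift cm [39.96  2.52 17.4 ] rot [ 1.134 -0.01  -0.005]
18 rows of [2.22, 0.65, 0.79] [0.063, -0.0005, -0.0003]
```

Call:
{"fn": "arm_command", "kwargs": {"plan": [[[2.22,0.65,0.79],[0.063,0,0]],[[2.22,0.65,0.79],[0.063,0,0]],[[2.22,0.65,0.79],[0.063,0,0]],[[2.22,0.65,0.79],[0.063,0,0]],[[2.22,0.65,0.79],[0.063,0,0]],[[2.22,0.65,0.79],[0.063,0,0]],[[2.22,0.65,0.79],[0.063,0,0]],[[2.22,0.65,0.79],[0.063,0,0]],[[2.22,0.65,0.79],[0.063,0,0]],[[2.22,0.65,0.79],[0.063,0,0]],[[2.22,0.65,0.79],[0.063,0,0]],[[2.22,0.65,0.79],[0.063,0,0]],[[2.22,0.65,0.79],[0.063,0,0]],[[2.22,0.65,0.79],[0.063,0,0]],[[2.22,0.65,0.79],[0.063,0,0]],[[2.22,0.65,0.79],[0.063,0,0]],[[2.22,0.65,0.79],[0.063,0,0]],[[2.22,0.65,0.79],[0.063,0,0]],[[0,0,0],[0,0,0]]], "grip": 0}}

```text
t: 19.2
ee_pos: [519.4, 267.5, 137.5]
ee_rot: [-0.477, -0.519, 0.523, 0.48]
wrist_force: [0.2, -1.1, -0.0]
finger_gap: 42.6
```

```bash
python3 - <<'E'
from h import *
rows([518.4,266.4,22],ori(np.pi/2+.094),9)
c=snap('scene')
im=cv2.cvtColor(c['frame'],cv2.COLOR_RGB2BGR)
cv2.imwrite('pics/z12.png',cv2.resize(im[80:330,180:440],None,fx=2.4,fy=2.4,interpolation=cv2.INTER_CUBIC))
incrock('spoon')
E
```

```text
total shift cm [-0.1  11.55  0.04] rot [-0.007 -0.009 -0.   ]
9 rows of [-0.01, 1.28, 0.01] [-0.0007, -0.001, -0.0]
spoon scene 473 dir [0.627 0.339 0.701] head [112. -24. 196.] tail(240) [ -39. -105.   28.] low seen [-26. -98.  42.] resid [ 9.8 13.4 10.8]
spoon top 270 dir [0.716 0.025 0.698] head [115. -31. 195.] tail(240) [-57. -37.  28.] low seen [-49. -37.  36.] resid [ 4.1 19.6  4.3]
```

View pics/z12.png

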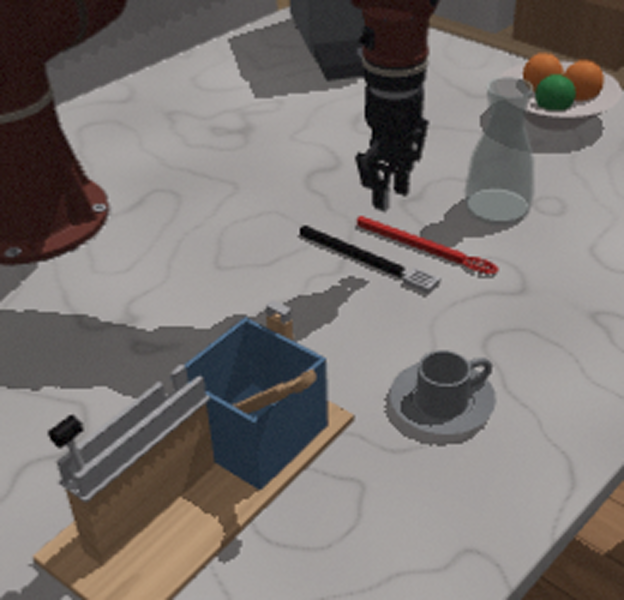

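Spoon leans over the back rim (head near pixel 305,378). Turner in place; descending.

Call:
{"fn": "arm_command", "kwargs": {"plan": [[[0,1.3,0],[0,0,0]],[[0,1.3,0],[0,0,0]],[[0,1.3,0],[0,0,0]],[[0,1.3,0],[0,0,0]],[[0,1.3,0],[0,0,0]],[[0,1.3,0],[0,0,0]],[[0,1.3,0],[0,0,0]],[[0,1.3,0],[0,0,0]],[[0,1.1,0],[0,0,0]],[[0,0,0],[0,0,0]]]}}

```text
t: 20.35
ee_pos: [520.2, 265.8, 24.5]
ee_rot: [-0.478, -0.52, 0.521, 0.479]
wrist_force: [1.2, 0.0, 1.0]
finger_gap: 42.5
```

```bash
python3 - <<'E'
from h import *
s=arm.read_state();print(s['ee_pos'],s['wrist_force'])
c=snap('scene')
im=cv2.cvtColor(c['frame'],cv2.COLOR_RGB2BGR)
cv2.imwrite('pics/z13.png',cv2.resize(im[120:260,260:440],None,fx=3.2,fy=3.2,interpolation=cv2.INTER_CUBIC))
E
```

```text
[520.22446315 265.81857116  24.51598622] [1.15468751 0.00206935 1.0219942 ]
```

View pics/z13.png

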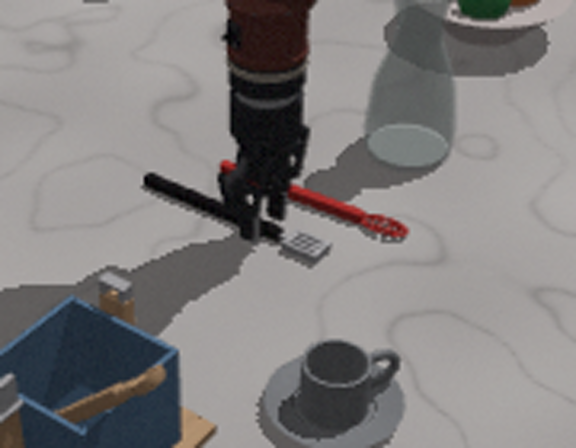

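Call:
{"fn": "arm_command", "kwargs": {"plan": [[[0,0.1,0],[0,0,0]],[[0,0,0],[0,0,0]],[[0,0,0],[0,0,0]],[[0,0,0],[0,0,0]],[[0,0,0],[0,0,0]],[[0,0,0],[0,0,0]],[[0,0,0],[0,0,0]],[[0,-1,0],[0,0,0]],[[0,-2,0],[0,0,0]],[[0,-2,0],[0,0,0]],[[0,-3,0],[0,0,0]],[[0,-3,0],[0,0,0]],[[0,-3,0],[0,0,0]],[[0,0,0],[0,0,0]]], "grip": -1, "newtons": 80}}

```text
t: 21.8
ee_pos: [523.5, 267.1, 170.1]
ee_rot: [0.48, 0.523, -0.518, -0.477]
wrist_force: [1.5, -0.8, -0.6]
finger_gap: 11.2
```

```bash
python3 - <<'E'
from h import *
s=arm.read_state();print(s['ee_pos'],s['wrist_force'],s['finger_gap'])
c=snap('scene')
im=cv2.cvtColor(c['frame'],cv2.COLOR_RGB2BGR)
cv2.imwrite('pics/z14.png',cv2.resize(im[100:260,260:440],None,fx=3.2,fy=3.2,interpolation=cv2.INTER_CUBIC))
held('black')
p,M=tgt(4,165); rows([580,170,p[2]],ori(np.pi/2-.0,1.134),14)
E
```

```text
[523.49060817 267.05621456 170.07731554] [ 1.47140035 -0.82210839 -0.56461798] 11.163690645960296
scene 175 dir(tool) [ 0.002  0.003 -1.   ] tail [ -4.9  16.  158.1] head [ -4.2  16.6 -18. ] len 183.5
top few 0
total shift cm [-10.07 -15.35  -5.09] rot [-1.133  0.074  0.047]
14 rows of [-0.72, -0.79, -0.94] [-0.0809, 0.0053, 0.0034]
```

View pics/z14.png

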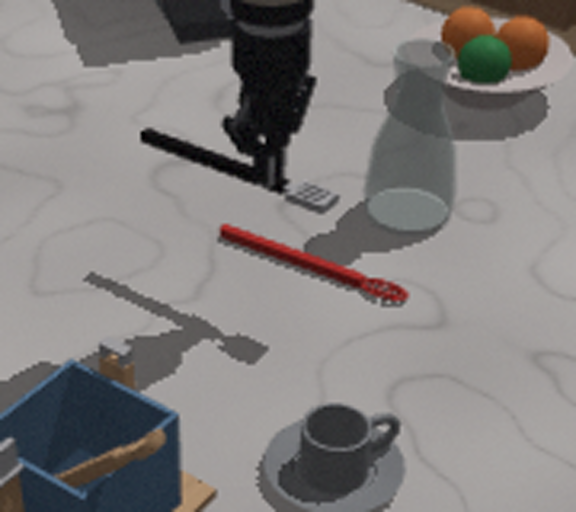

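Call:
{"fn": "arm_command", "kwargs": {"plan": [[[-0.72,-0.79,-0.94],[-0.081,0.0053,0.0034]],[[-0.72,-0.79,-0.94],[-0.081,0.0053,0.0034]],[[-0.72,-0.79,-0.94],[-0.081,0.0053,0.0034]],[[-0.72,-0.79,-0.94],[-0.081,0.0053,0.0034]],[[-0.72,-0.79,-0.94],[-0.081,0.0053,0.0034]],[[-0.72,-0.79,-0.94],[-0.081,0.0053,0.0034]],[[-0.72,-0.79,-0.94],[-0.081,0.0053,0.0034]],[[-0.72,-0.79,-0.94],[-0.081,0.0053,0.0034]],[[-0.72,-0.79,-0.94],[-0.081,0.0053,0.0034]],[[-0.72,-0.79,-0.94],[-0.081,0.0053,0.0034]],[[-0.72,-0.79,-0.94],[-0.081,0.0053,0.0034]],[[-0.72,-0.79,-0.94],[-0.081,0.0053,0.0034]],[[-0.72,-0.79,-0.94],[-0.081,0.0053,0.0034]],[[-0.72,-0.79,-0.94],[-0.081,0.0053,0.0034]],[[0,0,0],[0,0,0]]]}}

```text
t: 23.45
ee_pos: [578.4, 169.6, 316.5]
ee_rot: [0.69, 0.69, -0.154, -0.153]
wrist_force: [-0.9, -0.8, -1.8]
finger_gap: 11.4
```

```bash
python3 - <<'E'
from h import *
s=arm.read_state();print(s['ee_pos'],s['wrist_force'],s['finger_gap'],s['qpos'].round(2))
held('black')
p,M=tgt(4,165,tail=(0,14,162)); print(p)
rows(p,M,10)
E
```

```text
[578.37947836 169.60394486 316.45904824] [-0.90523306 -0.84279888 -1.84370307] 11.42349656830173 [ 0.3  -0.01 -1.08 -0.61 -0.27  0.13]
scene 194 dir(tool) [-0.002 -0.001 -1.   ] tail [ -5.2  19.6 160.8] head [ -4.3  21.2 -19.2] len 185.3
top 40 dir(tool) [-0.013 -0.007 -1.   ] tail [ 3.1 14.3 76.7] head [  1.4  13.1 -20.6] len 103.4
[660.8464014  -83.52337657 317.71261996]
total shift cm [-25.4    7.31  -3.46] rot [-0.004 -0.035 -0.076]
10 rows of [-2.57, 0.64, -0.31] [-0.0004, -0.0035, -0.0076]
```

Call:
{"fn": "arm_command", "kwargs": {"plan": [[[-2.57,0.64,-0.31],[0,-0.0035,-0.0076]],[[-2.57,0.64,-0.31],[0,-0.0035,-0.0076]],[[-2.57,0.64,-0.31],[0,-0.0035,-0.0076]],[[-2.57,0.64,-0.31],[0,-0.0035,-0.0076]],[[-2.57,0.64,-0.31],[0,-0.0035,-0.0076]],[[-2.57,0.64,-0.31],[0,-0.0035,-0.0076]],[[-2.57,0.64,-0.31],[0,-0.0035,-0.0076]],[[-2.57,0.64,-0.31],[0,-0.0035,-0.0076]],[[-2.57,0.64,-0.31],[0,-0.0035,-0.0076]],[[-2.57,0.64,-0.31],[0,-0.0035,-0.0076]],[[0,0,0],[0,0,0]],[[0,0,0],[0,0,0]]]}}

```text
t: 24.75
ee_pos: [661.6, -84.1, 320.1]
ee_rot: [0.661, 0.718, -0.159, -0.147]
wrist_force: [0.0, 0.0, 0.1]
finger_gap: 11.0
```

```bash
python3 - <<'E'
from h import *
s=arm.read_state();print(s['ee_pos'],s['wrist_force'],s['finger_gap'],s['qpos'].round(2))
held('black')
p,M=tgt(4,26,tail=(0,14,162)); print(p)
rows(p,M,14)
c=snap('scene')
im=cv2.cvtColor(c['frame'],cv2.COLOR_RGB2BGR)
cv2.imwrite('pics/z15.png',cv2.resize(im[100:330,180:400],None,fx=2.6,fy=2.6,interpolation=cv2.INTER_CUBIC))
E
```

```text
[661.5676828  -84.13961026 320.07657079] [0.02116083 0.00963631 0.085697  ] 11.030693390794271 [-0.45  0.08 -0.95 -0.53  0.48 -0.25]
scene 240 dir(tool) [-0.001  0.007 -1.   ] tail [ -5.4  19.3 161.4] head [ -4.4  22.  -19.7] len 190.9
top few 12
[660.8464014  -83.52337657 178.71261996]
total shift cm [-0.09  5.95 12.81] rot [-0.    -0.001  0.001]
14 rows of [-0.01, 0.43, 0.92] [-0.0, -0.0001, 0.0001]
```

View pics/z15.png

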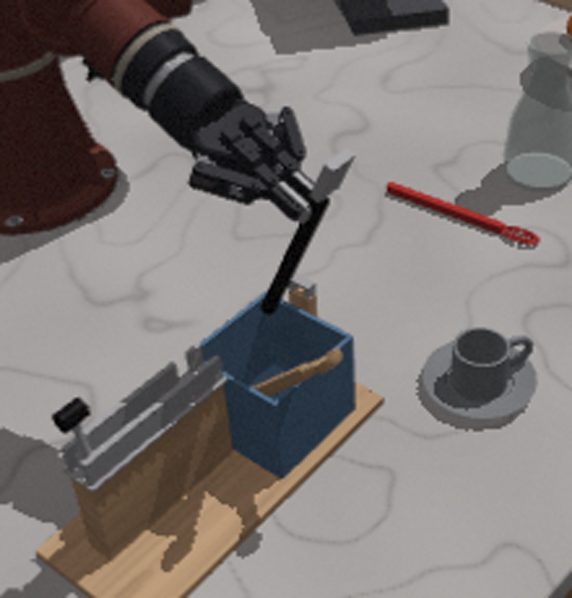

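Call:
{"fn": "arm_command", "kwargs": {"plan": [[[0,0.42,0.92],[0,0,0]],[[0,0.42,0.92],[0,0,0]],[[0,0.42,0.92],[0,0,0]],[[0,0.42,0.92],[0,0,0]],[[0,0.42,0.92],[0,0,0]],[[0,0.42,0.92],[0,0,0]],[[0,0.42,0.92],[0,0,0]],[[0,0.42,0.92],[0,0,0]],[[0,0.42,0.92],[0,0,0]],[[0,0.42,0.92],[0,0,0]],[[0,0.42,0.92],[0,0,0]],[[0,0.42,0.92],[0,0,0]],[[0,0.42,0.92],[0,0,0]],[[0,0.42,0.92],[0,0,0]],[[0,0,0],[0,0,0]]]}}

```text
t: 26.4
ee_pos: [660.8, -82.8, 178.9]
ee_rot: [0.66, 0.719, -0.159, -0.146]
wrist_force: [1.0, -0.7, 1.9]
finger_gap: 11.2
```

```bash
python3 - <<'E'
from h import *
s=arm.read_state();print(s['ee_pos'],s['wrist_force'],s['finger_gap'],s['qpos'].round(2))
c=snap('scene')
im=cv2.cvtColor(c['frame'],cv2.COLOR_RGB2BGR)
cv2.imwrite('pics/z16.png',cv2.resize(im[100:330,180:400],None,fx=2.6,fy=2.6,interpolation=cv2.INTER_CUBIC))
E
```

```text
[660.83111147 -82.75886287 178.94610452] [ 0.97006921 -0.69450448  1.92855901] 11.22441420355872 [-0.45  0.48 -1.11 -1.09  0.48 -0.25]
```

View pics/z16.png

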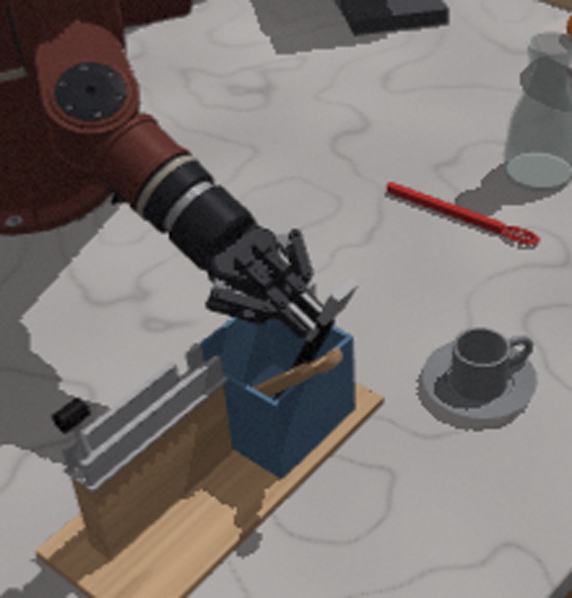

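Call:
{"fn": "arm_command", "kwargs": {"plan": [[[0,0,0],[0,0,0]],[[0,0,0],[0,0,0]],[[0,0,0],[0,0,0]],[[0,0,0],[0,0,0]],[[0,-1,0],[0,0,0]],[[0,-2,0],[0,0,0]],[[0,-3,-1],[0,0,0]],[[0,-3,-2],[0,0,0]],[[0,-2,-3],[0,0,0]],[[0,0,-3],[0,0,0]]], "grip": -0.4}}

```text
t: 27.45
ee_pos: [596.3, -88.6, 308.2]
ee_rot: [0.661, 0.718, -0.159, -0.147]
wrist_force: [0.9, -0.3, -0.3]
finger_gap: 25.2
```

```bash
python3 - <<'E'
from h import *
s=arm.read_state();print(s['ee_pos'],s['wrist_force'],s['finger_gap'],s['qpos'].round(2))
c=snap('scene')
im=cv2.cvtColor(c['frame'],cv2.COLOR_RGB2BGR)
cv2.imwrite('pics/z17.png',cv2.resize(im[100:330,180:400],None,fx=2.6,fy=2.6,interpolation=cv2.INTER_CUBIC))
u=utens();incrock('spoon');incrock('black')
a=u['red']
g=a[0]+a[2]*161; print(g)
rows([g[0],g[1],140],ori(np.pi/2+np.arctan2(a[2][1],a[2][0])),18)
E
```

```text
[596.28670998 -88.63765689 308.20233876] [ 0.94964048 -0.28178697 -0.30686692] 25.19950339620474 [-0.55 -0.01 -1.09 -0.55  0.57 -0.3 ]
red 220 tail [407.5 329.3] far [614.8 355.9] len 208.9 ang 0.128 zmed 13.7
black 1 tail [770.1  95.6] far [770.1  95.6] len 0.0 ang -1.494 zmed 20.8
spoon 30 tail [611.    2.6] far [681.1   3.4] len 70.1 ang 0.012 zmed 11.1
spoon scene 509 dir [0.621 0.359 0.696] head [110. -19. 195.] tail(240) [ -39. -105.   27.] low seen [-27. -98.  41.] resid [ 9.8 17.4 11.1]
spoon top 192 dir [ 0.714 -0.01   0.7  ] head [115. -33. 196.] tail(240) [-57. -30.  28.] low seen [ -7. -31.  76.] resid [2.3 4.9 2.4]
black scene 73 dir [ 0.663 -0.056  0.747] head [ 90.  -4. 176.] tail(240) [-69.   9.  -3.] low seen [-41.   7.  28.] resid [ 4.1 23.6  3.7]
black top 72 dir [ 0.628 -0.005  0.778] head [ 78.   7. 170.] tail(240) [-73.   8. -17.] low seen [-26.   8.  42.] resid [2.3 3.1 1.8]
[567.21529962 349.75273155]
total shift cm [43.89  7.6  14.78] rot [ 1.133 -0.04  -0.023]
18 rows of [2.45, 0.84, 0.47] [0.063, -0.0022, -0.0013]
```

View pics/z17.png

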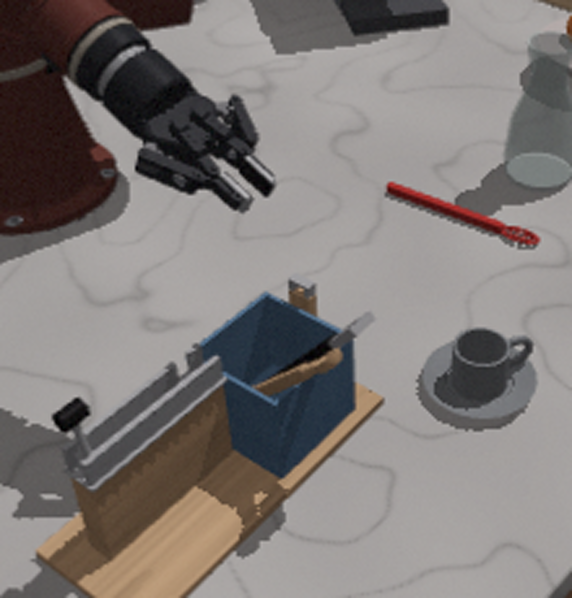

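Call:
{"fn": "arm_command", "kwargs": {"plan": [[[2.45,0.84,0.47],[0.063,-0.0022,-0.0013]],[[2.45,0.84,0.47],[0.063,-0.0022,-0.0013]],[[2.45,0.84,0.47],[0.063,-0.0022,-0.0013]],[[2.45,0.84,0.47],[0.063,-0.0022,-0.0013]],[[2.45,0.84,0.47],[0.063,-0.0022,-0.0013]],[[2.45,0.84,0.47],[0.063,-0.0022,-0.0013]],[[2.45,0.84,0.47],[0.063,-0.0022,-0.0013]],[[2.45,0.84,0.47],[0.063,-0.0022,-0.0013]],[[2.45,0.84,0.47],[0.063,-0.0022,-0.0013]],[[2.45,0.84,0.47],[0.063,-0.0022,-0.0013]],[[2.45,0.84,0.47],[0.063,-0.0022,-0.0013]],[[2.45,0.84,0.47],[0.063,-0.0022,-0.0013]],[[2.45,0.84,0.47],[0.063,-0.0022,-0.0013]],[[2.45,0.84,0.47],[0.063,-0.0022,-0.0013]],[[2.45,0.84,0.47],[0.063,-0.0022,-0.0013]],[[2.45,0.84,0.47],[0.063,-0.0022,-0.0013]],[[2.45,0.84,0.47],[0.063,-0.0022,-0.0013]],[[2.45,0.84,0.47],[0.063,-0.0022,-0.0013]],[[0,0,0],[0,0,0]]], "grip": 0}}

```text
t: 29.65
ee_pos: [565.7, 351.3, 136.2]
ee_rot: [-0.466, -0.529, 0.534, 0.468]
wrist_force: [0.4, -0.5, 0.1]
finger_gap: 42.5
```

```bash
python3 - <<'E'
from h import *
rows([568,350,22],ori(np.pi/2+.128),9)
c=snap('scene')
im=cv2.cvtColor(c['frame'],cv2.COLOR_RGB2BGR)
cv2.imwrite('pics/z18.png',cv2.resize(im[80:330,180:440],None,fx=2.4,fy=2.4,interpolation=cv2.INTER_CUBIC))
P=cloud(c);f=c['frame'].astype(int);m=(f[...,0]>f[...,1]+50)&(f[...,0]>f[...,2]+40)&(P[...,2]>8)&(P[...,2]<25)&(P[...,0]>380)&(P[...,1]>280)&(P[...,0]<700)
q=P[m][:,:2];L=cv2.fitLine(q.astype(np.float32),cv2.DIST_HUBER,0,.01,.01).ravel();t=(q-L[2:])@L[:2];print(len(q),L[2:]+L[:2]*t.min(),L[2:]+L[:2]*t.max(),L[:2])
E
```

```text
total shift cm [-0.14 11.42 -0.29] rot [-0.007  0.001 -0.002]
9 rows of [-0.02, 1.27, -0.03] [-0.0008, 0.0001, -0.0003]
182 [409.21554579 324.61316322] [642.77547632 356.67498431] [0.99070895 0.13599907]
```

View pics/z18.png

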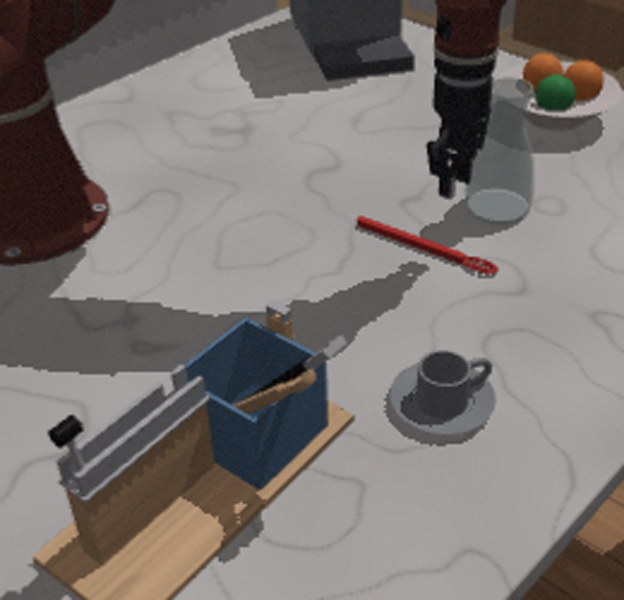

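Call:
{"fn": "arm_command", "kwargs": {"plan": [[[-0.1,1.3,-0.2],[0,0,0]],[[-0.1,1.3,0],[0,0,0]],[[0,1.3,0],[0,0,0]],[[0,1.3,0],[0,0,0]],[[0,1.3,0],[0,0,0]],[[0,1.3,0],[0,0,0]],[[0,1.3,0],[0,0,0]],[[0,1.3,0],[0,0,0]],[[0,1.1,0],[0,0,0]],[[0,0,0],[0,0,0]]]}}

```text
t: 30.7
ee_pos: [568.9, 347.5, 24.4]
ee_rot: [-0.467, -0.53, 0.532, 0.467]
wrist_force: [0.8, -0.0, 0.5]
finger_gap: 43.1
```

```bash
python3 - <<'E'
from h import *
s=arm.read_state();print(s['ee_pos'],s['wrist_force'])
c=snap('scene')
im=cv2.cvtColor(c['frame'],cv2.COLOR_RGB2BGR)
cv2.imwrite('pics/z19.png',cv2.resize(im[100:240,280:460],None,fx=3.2,fy=3.2,interpolation=cv2.INTER_CUBIC))
E
```

```text
[568.86610606 347.45543075  24.35937634] [ 0.79927849 -0.03998797  0.45034041]
```

View pics/z19.png

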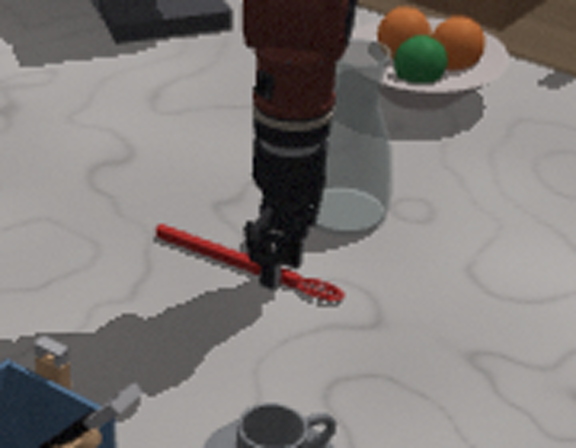

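Call:
{"fn": "arm_command", "kwargs": {"plan": [[[0,0.1,0],[0,0,0]],[[0,0,0],[0,0,0]],[[0,0,0],[0,0,0]],[[0,0,0],[0,0,0]],[[0,0,0],[0,0,0]],[[0,0,0],[0,0,0]],[[0,0,0],[0,0,0]],[[0,-1,0],[0,0,0]],[[0,-2,0],[0,0,0]],[[0,-2,0],[0,0,0]],[[0,-3,0],[0,0,0]],[[0,-3,0],[0,0,0]],[[0,-3,0],[0,0,0]],[[0,0,0],[0,0,0]]], "grip": -1, "newtons": 80}}

```text
t: 32.15
ee_pos: [571.9, 349.1, 170.6]
ee_rot: [0.469, 0.533, -0.528, -0.466]
wrist_force: [0.6, 0.7, -0.5]
finger_gap: 10.9
```

```bash
python3 - <<'E'
from h import *
s=arm.read_state();print(s['ee_pos'],s['wrist_force'],s['finger_gap'])
c=snap('scene')
im=cv2.cvtColor(c['frame'],cv2.COLOR_RGB2BGR)
cv2.imwrite('pics/z20.png',cv2.resize(im[80:240,280:460],None,fx=3.2,fy=3.2,interpolation=cv2.INTER_CUBIC))
held('red')
p,M=tgt(40,165); rows([580,200,p[2]],ori(np.pi/2-.0,1.134),14)
E
```

```text
[571.92639689 349.10237457 170.57447926] [ 0.62167588  0.74832644 -0.54950546] 10.858263927256958
scene 214 dir(tool) [ 0.012  0.02  -1.   ] tail [ -2.6  15.  159.8] head [ -2.9  17.4 -68.7] len 235.7
top few 0
total shift cm [-14.83 -15.34   0.82] rot [-1.132  0.114  0.071]
14 rows of [-1.09, -0.99, -0.58] [-0.0808, 0.0082, 0.0051]
```

View pics/z20.png

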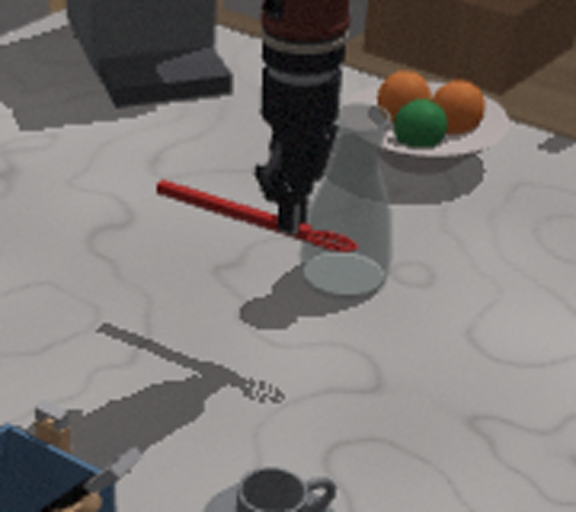

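Call:
{"fn": "arm_command", "kwargs": {"plan": [[[-1.09,-0.99,-0.58],[-0.081,0.0082,0.005]],[[-1.09,-0.99,-0.58],[-0.081,0.0082,0.005]],[[-1.09,-0.99,-0.58],[-0.081,0.0082,0.005]],[[-1.09,-0.99,-0.58],[-0.081,0.0082,0.005]],[[-1.09,-0.99,-0.58],[-0.081,0.0082,0.005]],[[-1.09,-0.99,-0.58],[-0.081,0.0082,0.005]],[[-1.09,-0.99,-0.58],[-0.081,0.0082,0.005]],[[-1.09,-0.99,-0.58],[-0.081,0.0082,0.005]],[[-1.09,-0.99,-0.58],[-0.081,0.0082,0.005]],[[-1.09,-0.99,-0.58],[-0.081,0.0082,0.005]],[[-1.09,-0.99,-0.58],[-0.081,0.0082,0.005]],[[-1.09,-0.99,-0.58],[-0.081,0.0082,0.005]],[[-1.09,-0.99,-0.58],[-0.081,0.0082,0.005]],[[-1.09,-0.99,-0.58],[-0.081,0.0082,0.005]],[[0,0,0],[0,0,0]]]}}

```text
t: 33.8
ee_pos: [577.4, 198.4, 315.9]
ee_rot: [0.69, 0.69, -0.154, -0.153]
wrist_force: [0.1, 0.2, -1.2]
finger_gap: 10.7
```

```bash
python3 - <<'E'
from h import *
s=arm.read_state();print(s['ee_pos'],s['wrist_force'],s['finger_gap'],s['qpos'].round(2))
held('red')
p,M=tgt(40,165,tail=(0,14,163)); print(p)
rows(p,M,10)
E
```

```text
[577.36694661 198.37295616 315.93794876] [ 0.1337702   0.2024527  -1.17653746] 10.706698555268087 [ 0.38  0.02 -1.05 -0.6  -0.34  0.17]
scene 169 dir(tool) [-0.     0.009 -1.   ] tail [ -5.3  20.2 154.2] head [ -3.2  20.  -70.4] len 231.6
top 45 dir(tool) [-0.012  0.062 -0.998] tail [ 4.2 15.  62.4] head [  1.7  20.7 -71.1] len 139.5
[658.26545813 -47.61352147 318.61873155]
total shift cm [-24.73   7.08  -3.45] rot [-0.002 -0.036 -0.075]
10 rows of [-2.5, 0.62, -0.31] [-0.0002, -0.0036, -0.0075]
```

Call:
{"fn": "arm_command", "kwargs": {"plan": [[[-2.5,0.62,-0.31],[0,-0.0036,-0.0075]],[[-2.5,0.62,-0.31],[0,-0.0036,-0.0075]],[[-2.5,0.62,-0.31],[0,-0.0036,-0.0075]],[[-2.5,0.62,-0.31],[0,-0.0036,-0.0075]],[[-2.5,0.62,-0.31],[0,-0.0036,-0.0075]],[[-2.5,0.62,-0.31],[0,-0.0036,-0.0075]],[[-2.5,0.62,-0.31],[0,-0.0036,-0.0075]],[[-2.5,0.62,-0.31],[0,-0.0036,-0.0075]],[[-2.5,0.62,-0.31],[0,-0.0036,-0.0075]],[[-2.5,0.62,-0.31],[0,-0.0036,-0.0075]],[[0,0,0],[0,0,0]],[[0,0,0],[0,0,0]]]}}

```text
t: 35.1
ee_pos: [659.2, -48.0, 321.0]
ee_rot: [0.661, 0.718, -0.158, -0.147]
wrist_force: [-0.1, 0.9, -0.6]
finger_gap: 10.8
```

```bash
python3 - <<'E'
from h import *
s=arm.read_state();print(s['ee_pos'],s['wrist_force'],s['finger_gap'],s['qpos'].round(2))
held('red')
p,M=tgt(40,26,tail=(0,14,163)); print(p)
rows(p,M,14)
c=snap('scene')
im=cv2.cvtColor(c['frame'],cv2.COLOR_RGB2BGR)
cv2.imwrite('pics/z21.png',cv2.resize(im[100:330,180:400],None,fx=2.6,fy=2.6,interpolation=cv2.INTER_CUBIC))
E
```

```text
[659.22867216 -48.00205357 321.01134931] [-0.1237994   0.86439166 -0.55254376] 10.78884283023418 [-0.37  0.06 -0.98 -0.56  0.41 -0.2 ]
scene 240 dir(tool) [-0.001  0.002 -1.   ] tail [ -6.3  19.1 156.1] head [ -3.7  20.1 -70.8] len 232.8
top 34 dir(tool) [ 0.071  0.163 -0.984] tail [ 0.2 12.6 -6.8] head [  7.5  20.4 -65.6] len 63.4
[658.26545813 -47.61352147 179.61873155]
total shift cm [-0.11  5.91 12.82] rot [ 0.002 -0.001  0.001]
14 rows of [-0.01, 0.42, 0.92] [0.0001, -0.0001, 0.0001]
```

View pics/z21.png

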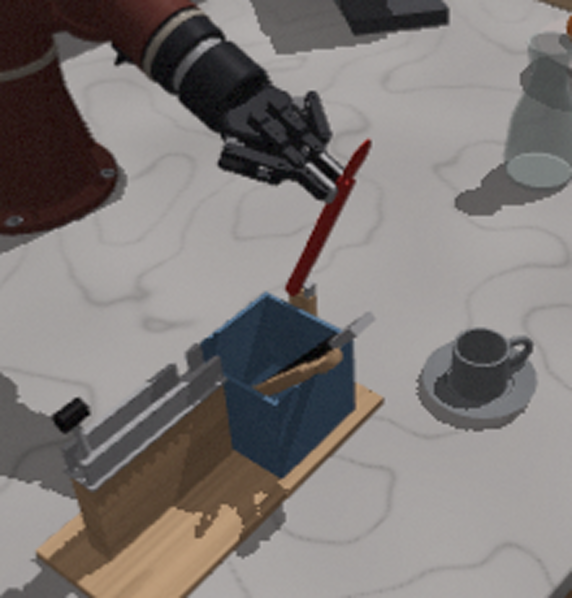

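Call:
{"fn": "arm_command", "kwargs": {"plan": [[[-0.02,0.42,0.92],[0,0,0]],[[-0.02,0.42,0.92],[0,0,0]],[[-0.02,0.42,0.92],[0,0,0]],[[-0.02,0.42,0.92],[0,0,0]],[[-0.02,0.42,0.92],[0,0,0]],[[-0.02,0.42,0.92],[0,0,0]],[[-0.02,0.42,0.92],[0,0,0]],[[-0.02,0.42,0.92],[0,0,0]],[[-0.02,0.42,0.92],[0,0,0]],[[-0.02,0.42,0.92],[0,0,0]],[[-0.02,0.42,0.92],[0,0,0]],[[-0.02,0.42,0.92],[0,0,0]],[[-0.02,0.42,0.92],[0,0,0]],[[-0.02,0.42,0.92],[0,0,0]],[[0,0,0],[0,0,0]]]}}

```text
t: 36.75
ee_pos: [658.7, -49.4, 179.6]
ee_rot: [0.661, 0.719, -0.158, -0.145]
wrist_force: [2.2, -0.1, 2.1]
finger_gap: 10.9
```

```bash
python3 - <<'E'
from h import *
s=arm.read_state();print(s['ee_pos'],s['wrist_force'],s['finger_gap'],s['qpos'].round(2))
c=snap('scene')
im=cv2.cvtColor(c['frame'],cv2.COLOR_RGB2BGR)
cv2.imwrite('pics/z22.png',cv2.resize(im[100:330,180:400],None,fx=2.6,fy=2.6,interpolation=cv2.INTER_CUBIC))
E
```

```text
[658.73758817 -49.3887761  179.59693613] [ 2.2267089  -0.05675893  2.12296617] 10.919764800115017 [-0.38  0.48 -1.14 -1.14  0.42 -0.21]
```

View pics/z22.png

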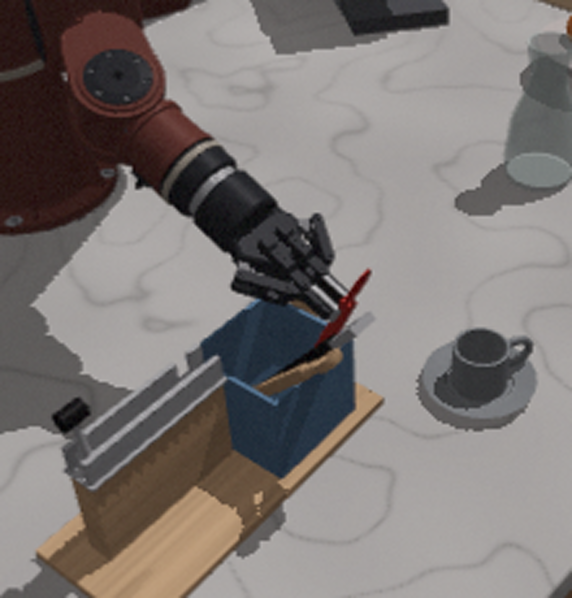

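Call:
{"fn": "arm_command", "kwargs": {"plan": [[[0,0,0],[0,0,0]],[[0,0,0],[0,0,0]],[[0,0,0],[0,0,0]],[[0,0,0],[0,0,0]],[[0,-1,0],[0,0,0]],[[0,-2,0],[0,0,0]],[[0,-3,-1],[0,0,0]],[[0,-3,-2],[0,0,0]],[[0,-2,-3],[0,0,0]],[[0,0,-3],[0,0,0]]], "grip": -0.4}}

```text
t: 37.8
ee_pos: [593.8, -55.1, 308.7]
ee_rot: [0.662, 0.718, -0.158, -0.146]
wrist_force: [1.2, -0.0, -0.4]
finger_gap: 25.7
```

```bash
python3 - <<'E'
from h import *
s=arm.read_state();print(s['ee_pos'],s['wrist_force'],s['finger_gap'],s['qpos'].round(2))
c=snap('scene')
im=cv2.cvtColor(c['frame'],cv2.COLOR_RGB2BGR)
cv2.imwrite('pics/z23.png',cv2.resize(im[100:330,180:400],None,fx=2.6,fy=2.6,interpolation=cv2.INTER_CUBIC))
c=snap('top')
im=cv2.cvtColor(c['frame'],cv2.COLOR_RGB2BGR)
cv2.imwrite('pics/z24.png',cv2.resize(im[130:240,310:480],None,fx=4,fy=4,interpolation=cv2.INTER_CUBIC))
incrock('spoon');incrock('black');incrock('red')
# knob up
rows(unit([-20,-220,280]),ori(np.pi/2+YAW),18)
E
```

```text
[593.81790467 -55.14901509 308.7331442 ] [ 1.24373287 -0.02031888 -0.39685673] 25.681209970969466 [-0.46 -0.04 -1.12 -0.59  0.49 -0.25]
spoon scene 506 dir [0.618 0.354 0.702] head [110. -20. 195.] tail(240) [ -39. -105.   26.] low seen [-26. -98.  40.] resid [ 9.8 17.  11.2]
spoon top 225 dir [0.718 0.089 0.69 ] head [116. -28. 196.] tail(240) [-57. -49.  30.] low seen [-49. -48.  38.] resid [ 5.2 18.6  5.8]
black scene 63 dir [ 0.669 -0.02   0.743] head [ 88.  -3. 173.] tail(240) [-73.   2.  -5.] low seen [-39.   1.  33.] resid [ 3.8 16.4  3.5]
black top 90 dir [ 0.634 -0.014  0.773] head [ 77.   6. 168.] tail(240) [-75.   9. -17.] low seen [-8.  8. 64.] resid [2.1 3.2 1.8]
red scene 35 dir [ 0.644 -0.024  0.764] head [114.  34. 213.] tail(240) [-41.  40.  29.] low seen [-5. 38. 71.] resid [1.1 7.2 0.8]
red top 82 dir [0.642 0.01  0.766] head [114.  42. 213.] tail(240) [-40.  39.  29.] low seen [-12.  40.  62.] resid [2.5 4.5 2.1]
total shift cm [-25.78   0.6    2.48] rot [ 1.134 -0.002  0.002]
18 rows of [-1.43, 0.11, 0.11] [0.063, -0.0001, 0.0001]
```

View pics/z23.png

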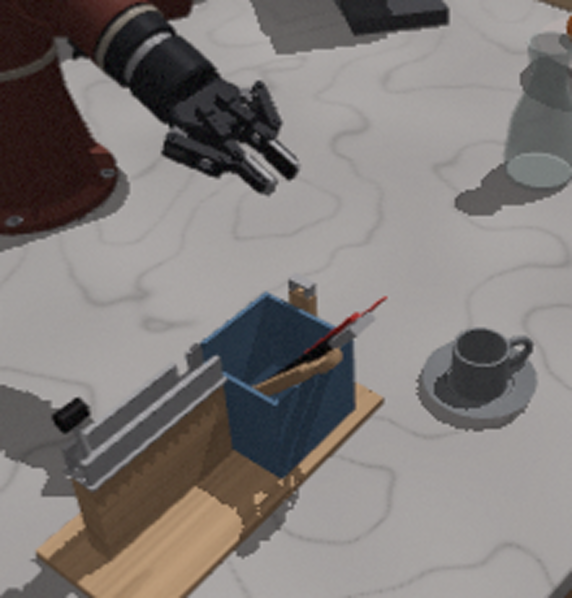

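View pics/z24.png

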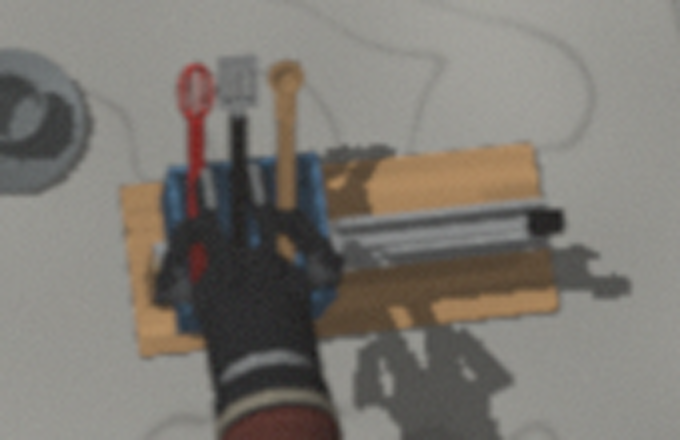

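Call:
{"fn": "arm_command", "kwargs": {"plan": [[[-1.43,0.11,0.11],[0.063,0,0]],[[-1.43,0.11,0.11],[0.063,0,0]],[[-1.43,0.11,0.11],[0.063,0,0]],[[-1.43,0.11,0.11],[0.063,0,0]],[[-1.43,0.11,0.11],[0.063,0,0]],[[-1.43,0.11,0.11],[0.063,0,0]],[[-1.43,0.11,0.11],[0.063,0,0]],[[-1.43,0.11,0.11],[0.063,0,0]],[[-1.43,0.11,0.11],[0.063,0,0]],[[-1.43,0.11,0.11],[0.063,0,0]],[[-1.43,0.11,0.11],[0.063,0,0]],[[-1.43,0.11,0.11],[0.063,0,0]],[[-1.43,0.11,0.11],[0.063,0,0]],[[-1.43,0.11,0.11],[0.063,0,0]],[[-1.43,0.11,0.11],[0.063,0,0]],[[-1.43,0.11,0.11],[0.063,0,0]],[[-1.43,0.11,0.11],[0.063,0,0]],[[-1.43,0.11,0.11],[0.063,0,0]],[[0,0,0],[0,0,0]]], "grip": 0}}

```text
t: 40.1
ee_pos: [613.3, -313.4, 277.1]
ee_rot: [0.478, 0.52, -0.52, -0.48]
wrist_force: [0.4, 1.1, -1.9]
finger_gap: 42.9
```

```bash
python3 - <<'E'
from h import *
cc=snap('scene')
P=cloud(cc);f=cc['frame'].astype(int);q=inu(P.reshape(-1,3)).reshape(P.shape)
m=(f.max(-1)<45)&(abs(q[...,0]+20)<40)&(abs(q[...,1]+220)<30)&(q[...,2]>160)&(q[...,2]<210)
print(m.sum(),q[m].mean(0),q[m].min(0),q[m].max(0))
rows(unit([-20,-220,186]),ori(np.pi/2+YAW),9)
im=cv2.cvtColor(cc['frame'],cv2.COLOR_RGB2BGR)
cv2.imwrite('pics/z25.png',cv2.resize(im[100:330,180:400],None,fx=2.6,fy=2.6,interpolation=cv2.INTER_CUBIC))
c=snap('top')
im=cv2.cvtColor(c['frame'],cv2.COLOR_RGB2BGR)
cv2.imwrite('pics/z26.png',cv2.resize(im[130:240,310:480],None,fx=4,fy=4,interpolation=cv2.INTER_CUBIC))
E
```

```text
98 [ -26.47127337 -223.61745492  189.51391712] [ -36.47537477 -233.66151597  175.78358718] [ -18.87581709 -208.86941692  194.95620131]
total shift cm [-0.01  9.19  0.14] rot [ 0.    -0.001  0.003]
9 rows of [0.0, 1.02, 0.02] [0.0001, -0.0001, 0.0003]
```

View pics/z25.png

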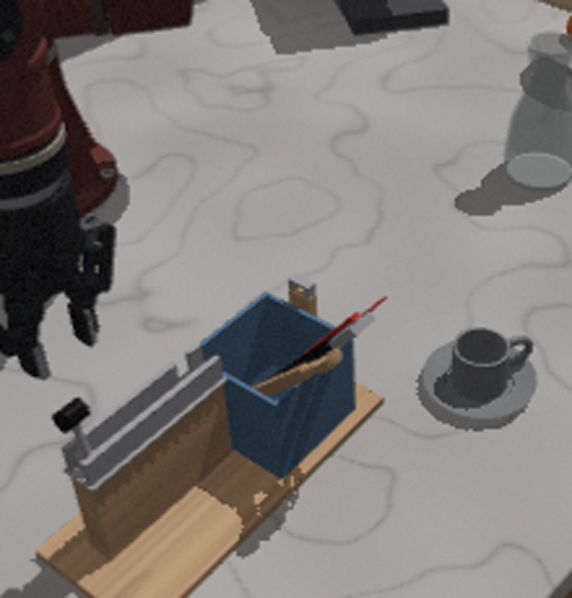

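View pics/z26.png

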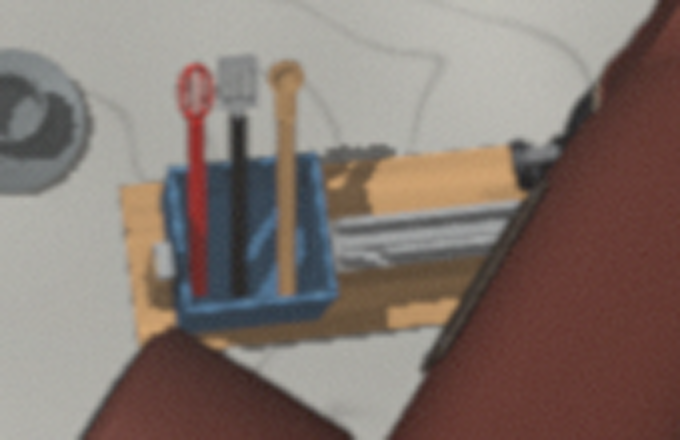

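Call:
{"fn": "arm_command", "kwargs": {"plan": [[[0,1,0.3],[0,0,0]],[[0,1,0.4],[0,0,0]],[[0,1,0],[0,0,0]],[[0,1,0],[0,0,0]],[[0,1,0],[0,0,0]],[[0,1,0],[0,0,0]],[[0,1,0],[0,0,0]],[[0,1,0],[0,0,0]],[[0,1.2,0],[0,0,0]],[[0,0,0],[0,0,0]]]}}

```text
t: 41.2
ee_pos: [605.4, -312.3, 187.1]
ee_rot: [0.478, 0.521, -0.52, -0.479]
wrist_force: [0.2, -0.4, 0.5]
finger_gap: 42.9
```

```bash
python3 - <<'E'
from h import *
s=arm.read_state();print(inu(s['ee_pos']),s['wrist_force'])
cc=snap('scene')
im=cv2.cvtColor(cc['frame'],cv2.COLOR_RGB2BGR)
cv2.imwrite('pics/z27.png',cv2.resize(im[190:310,160:320],None,fx=4,fy=4,interpolation=cv2.INTER_CUBIC))
E
```

```text
[[ -26.51906142 -219.31127223  187.09248002]] [ 0.15373376 -0.42866263  0.48346761]
```

View pics/z27.png

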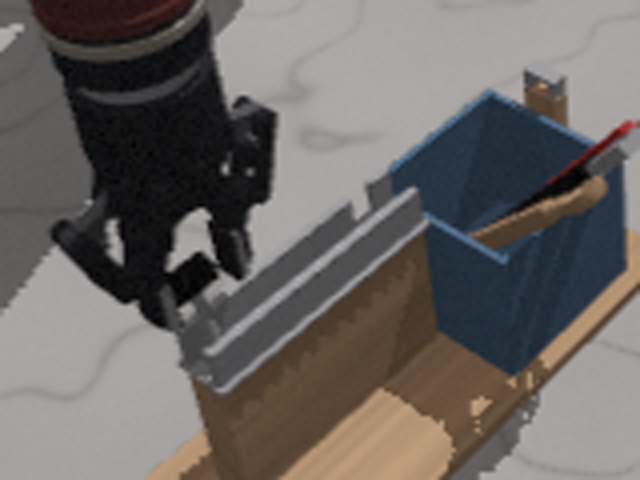

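Call:
{"fn": "arm_command", "kwargs": {"plan": [[[0,0.2,0],[0,0,0]],[[0,0,0],[0,0,0]],[[0,0,0],[0,0,0]],[[0,0,0],[0,0,0]],[[0,0,0],[0,0,0]],[[0,0,0],[0,0,0]],[[0,0,0],[0,0,0]]], "grip": -1, "newtons": 30}}

```text
t: 41.95
ee_pos: [606.4, -313.0, 187.7]
ee_rot: [0.48, 0.521, -0.52, -0.478]
wrist_force: [1.1, -0.1, 1.8]
finger_gap: 25.3
```

```bash
python3 - <<'E'
from h import *
s=arm.read_state();print(inu(s['ee_pos']),s['wrist_force'],s['finger_gap'])
E
```

```text
[[ -25.53848403 -220.11808115  187.67371231]] [ 1.08532876 -0.13307083  1.79886832] 25.30727249268633
```

Call:
{"fn": "arm_command", "kwargs": {"plan": [[[0.8,0,0],[0,0,0]],[[1,0,0],[0,0,0]],[[1,0,0],[0,0,0]],[[1,0,0],[0,0,0]],[[1,0,0],[0,0,0]],[[1,0,0],[0,0,0]],[[1,0,0],[0,0,0]],[[1,0,0],[0,0,0]],[[1,0,0],[0,0,0]],[[1,0,0],[0,0,0]],[[1,0,0],[0,0,0]],[[1,0,0],[0,0,0]],[[1,0,0],[0,0,0]],[[0.4,0,0],[0,0,0]],[[0,0,0],[0,0,0]],[[0,0,0],[0,0,0]]]}}

```text
t: 43.55
ee_pos: [595.4, -182.7, 187.6]
ee_rot: [-0.481, -0.52, 0.52, 0.477]
wrist_force: [-0.2, -10.6, 2.9]
finger_gap: 25.3
```

```bash
python3 - <<'E'
from h import *
s=arm.read_state();print(inu(s['ee_pos']),s['wrist_force'],s['finger_gap'])
cc=snap('scene')
im=cv2.cvtColor(cc['frame'],cv2.COLOR_RGB2BGR)
cv2.imwrite('pics/z28.png',cv2.resize(im[190:310,180:340],None,fx=4,fy=4,interpolation=cv2.INTER_CUBIC))
E
```

```text
[[-25.64803806 -89.33410235 187.61402799]] [ -0.24464817 -10.57431705   2.88841456] 25.329757127382436
```

View pics/z28.png

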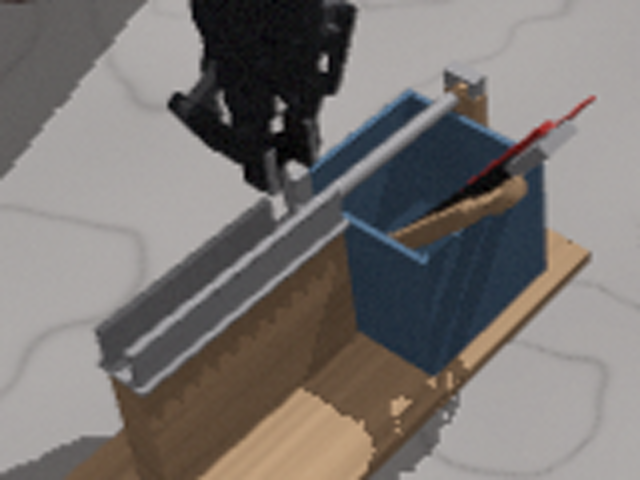

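Call:
{"fn": "arm_command", "kwargs": {"plan": [[[-0.1,0.14,0.81],[0,0,0]],[[0,0.26,0.78],[0,0,0]],[[0,0.38,0.73],[0,0,0]],[[0,0.48,0.67],[0,0,0]],[[0,0.58,0.59],[0,0,0]],[[0,0.66,0.5],[0,0,0]],[[0,0.72,0.39],[0,0,0]],[[0,0.78,0.28],[0,0,0]],[[0,0,0],[0,0,0]]]}}

```text
t: 44.5
ee_pos: [547.9, -186.9, 147.0]
ee_rot: [0.48, 0.521, -0.52, -0.478]
wrist_force: [0.1, -7.2, 2.9]
finger_gap: 25.2
```

Call:
{"fn": "arm_command", "kwargs": {"plan": [[[0,0.4,0.1],[0,0,0]],[[0,0.41,0.06],[0,0,0]],[[0,0,0],[0,0,0]]]}}

```text
t: 44.8
ee_pos: [546.4, -187.0, 139.2]
ee_rot: [0.48, 0.52, -0.52, -0.478]
wrist_force: [-1.5, -6.7, 3.5]
finger_gap: 25.3
```

```bash
python3 - <<'E'
from h import *
s=arm.read_state();print(inu(s['ee_pos']),s['wrist_force'],s['finger_gap'])
cc=snap('scene')
im=cv2.cvtColor(cc['frame'],cv2.COLOR_RGB2BGR)
cv2.imwrite('pics/z29.png',cv2.resize(im[190:310,180:340],None,fx=4,fy=4,interpolation=cv2.INTER_CUBIC))
E
```

```text
[[-74.86407134 -89.57648533 139.20772826]] [-1.51418368 -6.71957701  3.49727614] 25.339185719416164
```

View pics/z29.png

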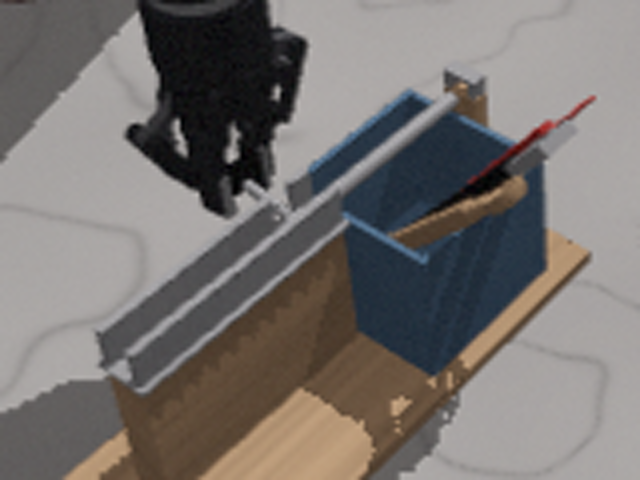

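Going smoothly; a bit further down, then release and back off.

Call:
{"fn": "arm_command", "kwargs": {"plan": [[[0,0.5,0.03],[0,0,0]],[[0,0.2,0],[0,0,0]],[[0,0,0],[0,0,0]],[[0,0,0],[0,0,0]]]}}

```text
t: 45.25
ee_pos: [545.9, -187.1, 132.3]
ee_rot: [0.48, 0.52, -0.52, -0.478]
wrist_force: [-2.4, -7.9, 4.3]
finger_gap: 25.3
```

```bash
python3 - <<'E'
from h import *
s=arm.read_state();print(inu(s['ee_pos']),s['wrist_force'],s['finger_gap'])
E
```

```text
[[-75.34168784 -89.58033044 132.26189178]] [-2.38661176 -7.85498666  4.26160322] 25.319354257473723
```

Call:
{"fn": "arm_command", "kwargs": {"plan": [[[-0.1,0,0],[0,0,0]],[[0,0,0],[0,0,0]],[[0,0,0],[0,0,0]],[[0,0,0],[0,0,0]],[[0,0,0],[0,0,0]],[[0,0,0],[0,0,0]],[[0,-1,0],[0,0,0]],[[0,-2,0],[0,0,0]],[[0,-3,0],[0,0,0]],[[0,-3,0.5],[0,0,0]],[[0,-3,3],[0,0,0]],[[0,-3,4],[0,0,0]],[[0,0,4],[0,0,0]],[[0,0,4],[0,0,0]],[[0,0,0],[0,0,0]],[[0,0,0],[0,0,0]]], "grip": 0.1}}

```text
t: 46.85
ee_pos: [391.3, -200.6, 282.8]
ee_rot: [0.48, 0.521, -0.519, -0.478]
wrist_force: [0.2, -0.5, 0.8]
finger_gap: 46.8
```

```bash
python3 - <<'E'
from h import *
s=arm.read_state();print(s['ee_pos'],s['wrist_force'],s['finger_gap'])
cc=snap('scene')
P=cloud(cc);f=cc['frame'].astype(int);q=inu(P.reshape(-1,3)).reshape(P.shape)
m=(f.max(-1)<45)&(abs(q[...,0]+70)<40)&(abs(q[...,1]+90)<30)&(q[...,2]>100)&(q[...,2]<210)
print(m.sum(),q[m].mean(0),q[m].min(0),q[m].max(0))
im=cv2.cvtColor(cc['frame'],cv2.COLOR_RGB2BGR)
cv2.imwrite('pics/z30.png',cv2.resize(im[120:320,180:420],None,fx=3,fy=3,interpolation=cv2.INTER_CUBIC))
c=snap('top')
im=cv2.cvtColor(c['frame'],cv2.COLOR_RGB2BGR)
cv2.imwrite('pics/z31.png',cv2.resize(im[130:240,150:480],None,fx=2.4,fy=2.4,interpolation=cv2.INTER_CUBIC))
incrock('spoon');incrock('black');incrock('red')
E
```

```text
[ 391.29737694 -200.56406857  282.79306934] [ 0.18044965 -0.54852796  0.77698262] 46.76166429977585
62 [-71.25173179 -93.7276163  139.15997637] [ -82.98834114 -104.37094631  128.00857291] [-64.8302621  -77.71639697 145.48427146]
spoon scene 450 dir [0.658 0.183 0.73 ] head [112. -53. 197.] tail(240) [-45. -97.  21.] low seen [-27. -92.  42.] resid [10.3 19.9 10.4]
spoon top 253 dir [ 0.709 -0.101  0.697] head [116. -57. 197.] tail(240) [-55. -33.  30.] low seen [-42. -35.  41.] resid [ 4.  13.5  3.9]
black scene 105 dir [ 0.661 -0.016  0.751] head [ 89.  -3. 173.] tail(240) [-69.   1.  -7.] low seen [-36.   0.  31.] resid [ 3.9 17.3  3.4]
black top 112 dir [ 0.635 -0.009  0.772] head [ 76.   6. 166.] tail(240) [-77.   8. -20.] low seen [-34.   7.  32.] resid [2.3 3.3 1.9]
red scene 33 dir [0.64  0.017 0.768] head [114.  36. 214.] tail(240) [-39.  31.  29.] low seen [19. 33. 99.] resid [1.  6.2 0.8]
red top 143 dir [0.626 0.015 0.78 ] head [114.  42. 213.] tail(240) [-37.  39.  26.] low seen [-29.  39.  35.] resid [4.8 4.2 3.9]
```

View pics/z30.png

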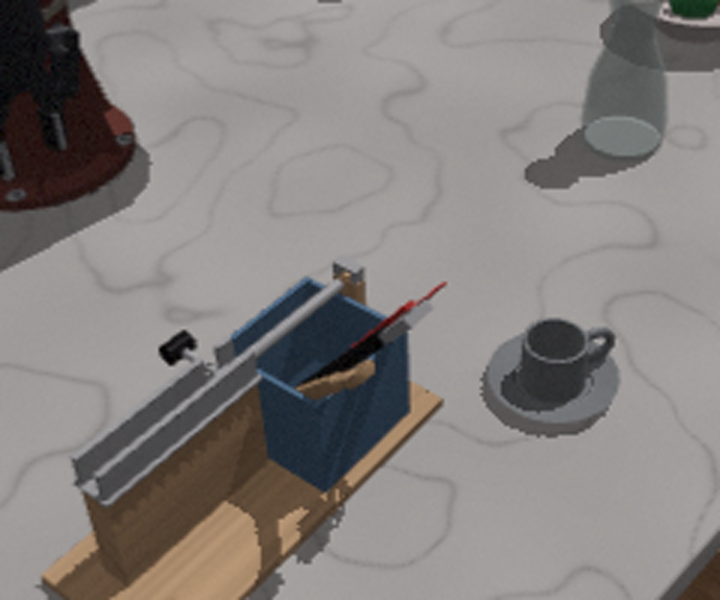

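View pics/z31.png

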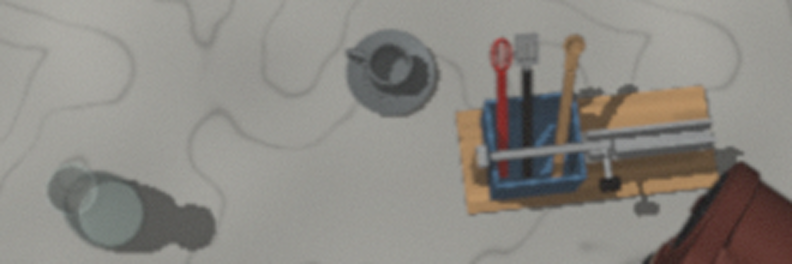

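Call:
{"fn": "arm_command", "kwargs": {"plan": [[[0,0,0],[0,0,0]],[[0,0,0],[0,0,0]],[[0,0,0],[0,0,0]],[[0,0,0],[0,0,0]],[[0,0,0],[0,0,0]],[[0,0,0],[0,0,0]],[[0,0,0],[0,0,0]],[[0,0,0],[0,0,0]],[[0,0,0],[0,0,0]],[[0,0,0],[0,0,0]]]}}

```text
t: 48.25
ee_pos: [391.4, -200.3, 281.7]
ee_rot: [0.479, 0.521, -0.52, -0.478]
wrist_force: [0.2, 0.3, 0.0]
finger_gap: 46.8
```

```bash
python3 - <<'E'
from h import *
incrock('spoon');incrock('black');incrock('red')
c=snap('top')
im=cv2.cvtColor(c['frame'],cv2.COLOR_RGB2BGR)
cv2.imwrite('pics/z32.png',cv2.resize(im[130:240,310:480],None,fx=4,fy=4,interpolation=cv2.INTER_CUBIC))
P=cloud(c);f=c['frame'].astype(int);q=inu(P.reshape(-1,3)).reshape(P.shape)
m=(f.max(-1)<45)&(abs(q[...,0]+70)<40)&(abs(q[...,1]+90)<30)&(q[...,2]>100)&(q[...,2]<210)
print('knob top',m.sum(),q[m].mean(0),q[m].min(0),q[m].max(0))
hsv=cv2.cvtColor(c['frame'],cv2.COLOR_RGB2HSV);m=(hsv[...,0]>8)&(hsv[...,0]<22)&(hsv[...,1]>70)&(q[...,0]>60)&(q[...,0]<150)&(q[...,2]>120)
Q=q[m]
for x in range(60,125,10):
    k=(Q[:,0]>=x)&(Q[:,0]<x+10)
    if k.any(): print(x,k.sum(),Q[k].mean(0).round())
E
```

```text
spoon scene 453 dir [0.653 0.202 0.73 ] head [111. -50. 196.] tail(240) [-45. -99.  21.] low seen [-26. -93.  42.] resid [10.4 20.4 10.4]
spoon top 258 dir [ 0.711 -0.102  0.695] head [115. -58. 196.] tail(240) [-56. -33.  29.] low seen [-43. -35.  42.] resid [ 4.7 14.6  4.7]
black scene 118 dir [ 0.672 -0.008  0.74 ] head [ 93.  -2. 174.] tail(240) [-68.  -0.  -3.] low seen [-36.  -1.  32.] resid [ 4.5 20.   4. ]
black top 110 dir [ 0.617 -0.008  0.787] head [ 76.   6. 171.] tail(240) [-72.   8. -18.] low seen [-32.   8.  33.] resid [2.6 3.3 2. ]
red scene 34 dir [ 0.645 -0.01   0.764] head [115.  34. 213.] tail(240) [-40.  36.  30.] low seen [-1. 36. 77.] resid [1.1 7.6 0.9]
red top 144 dir [0.621 0.014 0.784] head [113.  42. 214.] tail(240) [-36.  39.  26.] low seen [-30.  39.  33.] resid [6.6 3.9 5.2]
knob top 26 [-75.48618726 -87.75302556 142.49961639] [-81.304604   -97.81857735 134.70012546] [-67.90586876 -76.95779513 149.02777693]
60 15 [ 64. -49. 148.]
70 12 [ 74. -51. 157.]
80 19 [ 85. -54. 165.]
90 20 [ 95. -56. 175.]
100 28 [105. -58. 181.]
110 17 [112. -58. 191.]
```

View pics/z32.png

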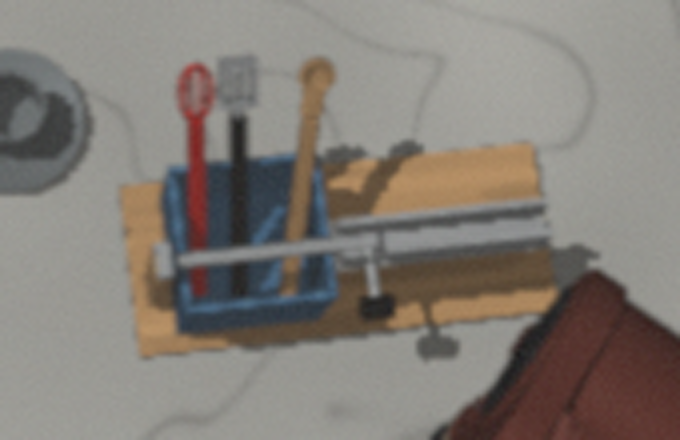

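```bash
python3 -c "
from workcell import hand_in
print(hand_in())"
```

```text
the job is handed in; nothing more can be done
None
```

The job is done and handed in at about 48 s. I drew the bolt back with the handle up, then stood the spoon, turner and whisk in the crock, handle end down and leaning over the back rim. After that I shot the bolt fully across and turned the handle down into the notch.

Last checks, from the cameras, in the unit's frame:

| Item | Head end (x / y / z, mm) | Tail |
|---|---|---|
| Spoon | about 115 / −58 / 196 | near the floor, inside the crock |
| Turner | about 110 / 5 / 209, worked out from the black handle because the blade was not measured | near the floor, inside the crock |
| Whisk | about 114 / 42 / 213 | near the floor, inside the crock |

- **Bolt:** the knob is at y about −89 mm, so travel is about 0.131 m. The handle is about 1.5 rad down.
- **Undisturbed items:** the carafe, saucer and cup look as they were in the pictures, but I did not re-measure them. The gripper stands clear of everything.

Two readings disagreed with the rest:
- **Spoon moved on its own:** between the pictures before and after locking, its head shifted about 25 mm sideways while the arm was not at it. It stayed within limits and did not move in a second picture a second later.
- **Side-camera fit of the spoon:** it gave a bad tail position because the birch pedestal is a similar colour. I relied on the top view instead.

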